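# Build an interlocking bar support beside the vice

### The job

Build the bar support beside the vice: take the taller studded riser block from the sloping rack and press it onto the studs of the fixture plate, then press the V-topped cap onto the riser's studs. Each block must go fully home all round, its cut corner over the cut corner of the piece below. Leave the bolt, the brass fitting and the tape measure standing where they are.

Things in the scene. Friction and masses are not known exactly. Their poses are not given: they have to be found in the camera images.
- fixture_plate: Dark steel plate fixed on the bench, 104 (x) x 80 (y) x 12 mm, its (+x,+y) corner cut off by 20 mm. Origin: centre of its underside; z up. Five studs on top, 14 mm thick, 12 mm high, tapered tops, at x = -24, 0, +24 mm, y = -12, +12 mm; the one at the cut corner (+24,+12) is missing. Three screw heads 1.5 mm high at the other corners, clear of the blocks.
- plate_seat (a point): Point on the plate's top face (12 mm above the bench) at the centre of the studs, axes as the plate: the riser's origin belongs here, axes parallel. Spring balls in the sides of the two middle studs stop a block about 9 mm short of home under its own weight; pressing it straight down with about 8 to 20 N takes it home, where it stays.
- plate_key (a point): Point on the plate's top face, at (+28,+16) mm from plate_seat, where the middle of the riser's cut corner comes to lie.
- riser: The taller loose grey plastic block, 72 (x) x 48 (y) mm, 40 mm high plus five 12 mm studs like the plate's; 0.2 kg. Origin: centre of its underside; z its own up axis (leaning in the rack). The (+x,+y) corner is cut off by 16 mm. Hollow below, 14 mm deep, walls 4 mm; fits over studs with 1 mm to spare all round, one way round only. Grip it across the 48 mm (its y) at mid length.
- riser_key (a point): Point in the riser's underside plane at (+28,+16) mm from its origin, the middle of its cut corner.
- riser_seat (a point): Centre of the riser's top face (40 mm above its underside, at the foot of its studs), axes as the riser: the cap's origin belongs here, axes parallel. The riser's two middle studs have the same spring balls as the plate's: the cap needs the same firm push.
- riser_top_key (a point): Point in the plane of the riser's top face at (+28,+16) mm from riser_seat, the middle of its cut corner.
- vee_cap: The lower loose grey plastic block, 72 (x) x 48 (y) mm, 34 mm high in all: a hollow base 20 mm high, and on it two jaws, 40 mm long in x and flush with the 48 mm sides, that form a V groove along x. 0.15 kg. Origin: centre of its underside; z its own up axis. Cut corner (+x,+y), hollow, fit and grip as the riser.
- cap_key (a point): Point in the cap's underside plane at (+28,+16) mm from its origin, the middle of its cut corner.
- rack: Grey painted rack fixed on the bench, 220 mm wide (y), about 95 mm deep (x). Origin on the bench under its middle; z up. The deck slopes 28 degrees, rising to its +x, from 24 to 69 mm high. Riser and cap lie on it side by side, either on either side, about 120 mm between centres, lower ends at a 10 mm front lip; their +x points up the slope, so their z leans 28 degrees to the rack's -x.
- hex_bolt_1: Steel hex bolt standing on its head near the plate, 21 mm wide, 58 mm high. Origin: centre of its underside. Bystander.
- brass_nipple: Brass hex pipe nipple standing behind the plate, 43 mm wide, 42 mm high. Origin: centre of its underside. Bystander.
- tape_measure: Tape measure standing between rack and plate, 32 x 84 x 65 mm high. Origin: centre of its underside. Bystander.

How it is judged (in metres and radians):
On the way, in this order (a step that is already met when the one before it is completed fails the run):
1. the riser is pressed fully home on the plate, cut corner over cut corner (distance between riser and plate_seat below 0.003 m and z of riser in the frame of plate_seat between -0.002 and 0.002 m and distance between riser_key and plate_key below 0.004 m), for 0.2 s.
2. the V-topped cap is pressed fully home on the riser, cut corner over cut corner (all of step 1 and distance between vee_cap and riser_seat below 0.003 m and z of vee_cap in the frame of riser_seat between -0.002 and 0.002 m and distance between cap_key and riser_top_key below 0.004 m), for 0.2 s.
At the end, for the whole second after the job is handed in: The riser is fully home on the plate and the cap fully home on the riser: each within 2 mm in height and 3 mm of its seat, its cut corner within 4 mm of the cut corner point below; both at rest (all of step 2 and linear speed of each of riser, vee_cap below 0.01 m/s); the robot touches nothing.
It fails at once if the steel hex bolt is moved more than 25 mm or tipped over (distance of hex_bolt_1 from where it was at the start of the episode above 0.025 m or angle between hex_bolt_1's own z axis and vertical above 0.5 rad).
It fails at once if the brass nipple is moved more than 25 mm or tipped over (distance of brass_nipple from where it was at the start of the episode above 0.025 m or angle between brass_nipple's own z axis and vertical above 0.5 rad).
It fails at once if the tape measure is moved more than 25 mm or tipped over (distance of tape_measure from where it was at the start of the episode above 0.025 m or angle between tape_measure's own z axis and vertical above 0.5 rad).
It also fails if it takes over 64 s, if anything falls off the work surface, if the arm or the gripper's body presses on something with over 40 N, if the wrist force passes 120 N, or if a joint passes its speed limit or range.

### The arm

A 6-joint arm with a two-finger parallel gripper is mounted at the origin on a cart in front of the work surface, level with it; the furniture and walls round the work are solid. World frame = base frame: x ahead of the robot, y to its left, z up, the work surface at z = 0. Lengths are in m, angles in degrees, forces in N, time in s.
With the tool pointing down it reaches from about 0.35 to 0.875 m from the base axis. Payload 4.2 kg.
Tool frame: the origin (TCP) lies midway between the tips of the shut fingers; the grasp point (between the pads) lies 19 mm behind it; z points along the fingers, y is the line along which they close (so a half turn about z gives the same grasp; the last joint's range is limited). The gripper opens to 87 mm and grips with 3 to 60 N. Pads are 19 mm wide; open, the fingers measure 117 mm over their backs; the gripper's body (75 mm by 190 mm) begins 51 mm behind the grasp point.
Start: joints at [-56.688, 22.042, 0.453, 0, -68.411, -14.817], TCP at [0.198, -0.593, 0.201] pointing down, gripper open.
Joint ranges: [-179.83, 179.83], [-69.29, 118.12], [-61.27, 80.66], [-181.25, 117.63], [-171.15, -9.14], [-177.46, 177.46]. Speed limits (degrees/s): [159.86, 159.86, 180, 180, 180, 180].

### API

Orientations are given as a 3x3 rotation matrix whose columns are the frame's x, y, z axes.
In Python, from station import sense, capture, camera_params, finish_job gives the robot as it stands.
- The arm moves only by the tool drive_tool, never from a script. Its argument "rows" is a list of rows, each an object of numbers: "tx", "ty", "tz": the shift along the tool's x, y, z in cm; "ax", "ay", "az": the turn, a rotation vector about the tool's x, y, z in rad; "claw": the finger opening in cm, from 0 to 8.7. In form: [{"tx": .., "ty": .., "tz": .., "ax": .., "ay": .., "az": .., "claw": ..}, ...]. A call has 1 to 10 rows; each row shifts and turns the commanded pose from where the row before left it, along the tool's axes as they then stand; what a row does not reach is not made up. A row lasts 1/12 s, in which the tool goes at most 41.7 mm and 7.16 degrees, less where a joint would pass 70% of its speed; a pose out of reach is approached as far as the arm can. A call with a gripper value outside its range is refused whole. The fingers move at their own pace and stop on an object; the grip force is fixed at half the most. Time passes only in rows, so rows that do not move let the fingers close. It gives the time, the measured TCP pose, the force, the opening and the grip force at its end, in the units of the state.
- sense(): the state, without advancing time (a new reading comes with each control period).
- capture(name): name is "side" or "top" or "wrist"; returns (picture, depth): 400x640x3 uint8, red, green, blue; 400x640 float32, m along the optical axis (not along the pixel's ray), 0 where there is no reading.
- camera_params(name): a dict with "intrinsics" (3x3 intrinsics, pixels), "R" (3x3) and "t" (3): a world point X has camera coordinates R X + t; the wrist camera has in their place "tool_from_camera" (4x4, takes a point from camera to tool coordinates, whose origin is the TCP and whose axes are the flange's). Camera axes: x right, y down, z forward; pixel columns grow to the right and rows downward; lengths in m; the calibration is good to about 2 mm. The wrist camera is an equidistant fisheye: a pixel r from the principal point sees the ray r / f radians off the axis. A picture is of the moment at which its call begins: read the wrist's pose just before it. camera_params takes no time and is no camera call.
- finish_job(): hands the job in; it is judged then, once.
The state is a dict: "time_s": time; "joints": joint angles; "joint_velocities": joint speeds; "effort": joint torques, N m; "tcp_pos": TCP position; "ee_rot": TCP orientation; "wrist_force": force on the tool from outside, world axes, zero at the start; "moment": the same for the moment, N m; "gripper_width": opening from 0.0 (shut) to 1.0 (fully open); "gripper_force": force on a finger pad.
Only numpy, scipy, OpenCV 4.12 (cv2) and the standard library are available. Lean on these libraries where they do the work, as an engineer would, in place of code of your own. Each camera call takes 0.05 s, during which the arm holds its last target. There are 200 camera calls.

## Working session

There is one attempt and no reset: what is moved stays moved. The work goes in short steps, Python scripts to look and compute and a tool call to move; the robot and the scene stay as the last step left them, time stands still between calls to the robot, and variables do not carry over. Pictures are saved under pics/ and viewed, at most 10 in all, crops included, and the job is handed in when it is done.

Besides the shell and the picture viewer there is one more tool, called after "Call:" as a command line: name --argument value ..., lists and objects as JSON in quotes. drive_tool: Moves the arm, as the interface text tells. Its arguments: {"type":"object","properties":{"rows":{"type":"array"}},"required":["rows"]}

```bash
mkdir -p pics; python3 - <<'E'
from station import *
import cv2,numpy as np
s=sense();print(s['time_s'],s['tcp_pos'],np.round(s['ee_rot'],3).tolist(),s['gripper_width'])
for n in ['side','top','wrist']:
    p,d=capture(n);cv2.imwrite(f'pics/{n}0.png',p[:,:,::-1]);np.save(f'pics/{n}0.npy',d)
    c=camera_params(n);print(n,{k:np.round(v,4).tolist() for k,v in c.items()})
E
```

```text
0.0 [ 0.19807115 -0.59208929  0.19944182] [[-0.948, -0.317, -0.001], [-0.317, 0.948, 0.002], [0.0, 0.002, -1.0]] 0.9981391942568847
side {'intrinsics': [[387.5831, 0.0, 316.5401], [0.0, 387.5831, 200.9211], [0.0, 0.0, 1.0]], 'R': [[-0.9967, 0.0778, -0.0219], [0.0547, 0.4495, -0.8916], [-0.0595, -0.8899, -0.4523]], 't': [0.6198, 0.0476, 1.0505]}
top {'intrinsics': [[369.8486, 0.0, 312.9143], [0.0, 369.8486, 198.2914], [0.0, 0.0, 1.0]], 'R': [[0.0063, -0.9999, 0.0129], [-0.9885, -0.0082, -0.1512], [0.1513, -0.0118, -0.9884]], 't': [-0.0189, 0.6415, 1.1127]}
wrist {'intrinsics': [[309.7069, 0.0, 320.4417], [0.0, 309.7069, 195.5299], [0.0, 0.0, 1.0]], 'tool_from_camera': [[0.001, -0.9609, -0.2768, 0.0761], [1.0, 0.001, 0.0004, -0.0004], [-0.0001, -0.2768, 0.9609, -0.1849], [0.0, 0.0, 0.0, 1.0]]}
```

View pics/top0.png

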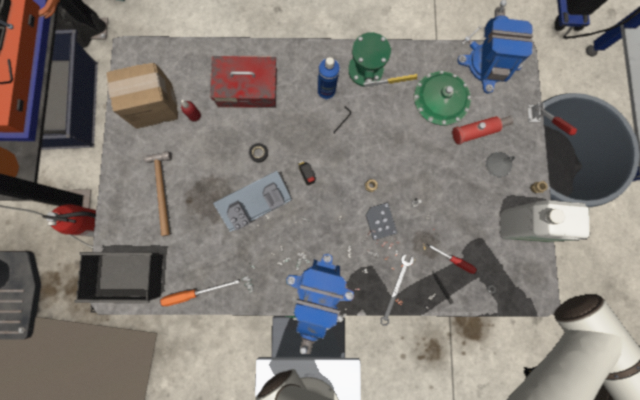

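View pics/side0.png

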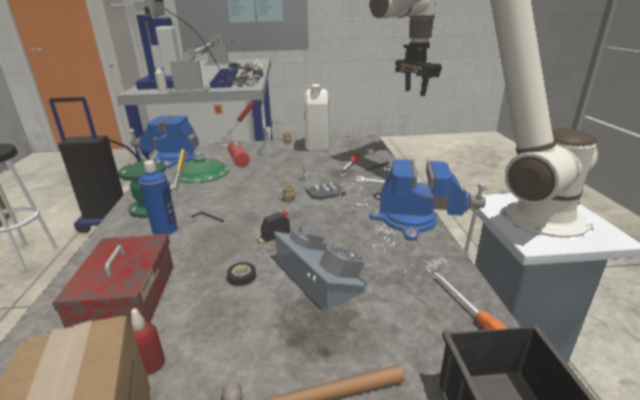

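The top view shows the rack at about (252,202) with blocks near (238,215) and (271,193), the plate at (380,222), the nipple at (372,185), the bolt near (418,202) and the tape at (307,173). I'll enlarge this area.

```bash
cat > h.py <<'E'
from station import *
import cv2,numpy as np
def px2w(n,u,v,z=None,d=None):
    c=camera_params(n);K=c['intrinsics'];R=np.array(c['R']);t=np.array(c['t'])
    r=np.linalg.inv(K)@[u,v,1];o=-R.T@t;w=R.T@r
    s=d if d is not None else (z-o[2])/w[2]
    return o+s*w
def wpix(u,v,z,pos,rot):
    "wrist pixel onto the plane world z"
    c=camera_params('wrist');K=np.array(c['intrinsics']);T=np.array(c['tool_from_camera'])
    a=np.array([(u-K[0,2])/K[0,0],(v-K[1,2])/K[0,0]]);th=np.hypot(*a)
    r=np.r_[np.sin(th)*a/max(th,1e-9),np.cos(th)]
    rot=np.array(rot);o=np.array(pos)+rot@T[:3,3];w=rot@T[:3,:3]@r
    return o+(z-o[2])/w[2]*w
E
python3 - <<'E'
from h import *
p=cv2.imread('pics/top0.png');d=np.load('pics/top0.npy')
a=cv2.resize(p[160:245,205:300],None,fx=6,fy=6,interpolation=2)[:510,:400+170]
b=cv2.resize(p[170:250,350:435],None,fx=6,fy=6,interpolation=2)
cv2.imwrite('pics/a.png',cv2.resize(np.hstack([a[:480,:],b[:480]]),None,fx=.74,fy=.74))
for u,v in [(238,215),(271,193),(252,202),(380,222),(372,185),(307,173),(418,202)]:
    print(u,v,np.round(px2w('top',u,v,d=d[v,u]),3))
E
```

```text
238 215 [0.584 0.212 0.082]
271 193 [0.655 0.116 0.064]
252 202 [0.629 0.178 0.041]
380 222 [ 0.572 -0.231  0.014]
372 185 [ 0.695 -0.209  0.001]
307 173 [0.72  0.005 0.063]
418 202 [ 0.631 -0.342  0.06 ]
```

View pics/a.png

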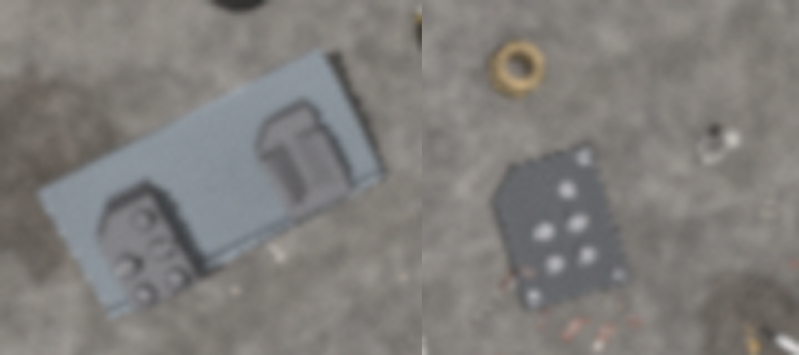

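The crop shows the riser (studs) on the rack's left (+y) side and the cap on the right. The cut corners point up-left. The rack yaw is about 27° and the plate yaw about 18°, with the plate's cut corner at upper left. I'll go above the plate for a close look.

Call:
drive_tool --rows '[{"tx": -3.4,"ty": 1.75,"tz": -0.5},{"tx": -3.4,"ty": 1.75,"tz": -0.5},{"tx": -3.4,"ty": 1.75},{"tx": -3.4,"ty": 1.75},{"tx": -3.4,"ty": 1.75},{"tx": -3.4,"ty": 1.75},{"tx": -3.4,"ty": 1.75},{"tx": -3.4,"ty": 1.75},{"tx": -3.4,"ty": 1.75},{"tx": -3.4,"ty": 1.75}]'

```text
invalid input at $.rows[0]: expected keys tx, ty, tz, ax, ay, az, claw
```

Call:
drive_tool --rows '[{"tx": -3.4,"ty": 1.75},{"tx": -3.4,"ty": 1.75},{"tx": -3.4,"ty": 1.75},{},{},{}]'

```text
invalid input at $.rows[0]: expected keys tx, ty, tz, ax, ay, az, claw
```

```bash
python3 - <<'E'
from h import *
s=sense();p,d=capture('wrist');cv2.imwrite('pics/w1.png',p[:,:,::-1]);np.save('pics/w1.npy',d)
import pickle;pickle.dump((s['tcp_pos'],s['ee_rot']),open('pics/w1.pkl','wb'))
print(s['time_s'],s['tcp_pos'],np.round(s['ee_rot'],3).tolist(),s['wrist_force'])
cv2.imwrite('pics/w1b.png',cv2.resize(p[80:280,160:460,::-1],None,fx=2.66,fy=2.66,interpolation=2))
E
```

```text
0.15 [ 0.19812101 -0.59223983  0.19971619] [[-0.948, -0.317, -0.001], [-0.317, 0.948, 0.002], [0.0, 0.002, -1.0]] [ 0.9559107  -0.89556052 -1.29088224]
```

View pics/w1b.png

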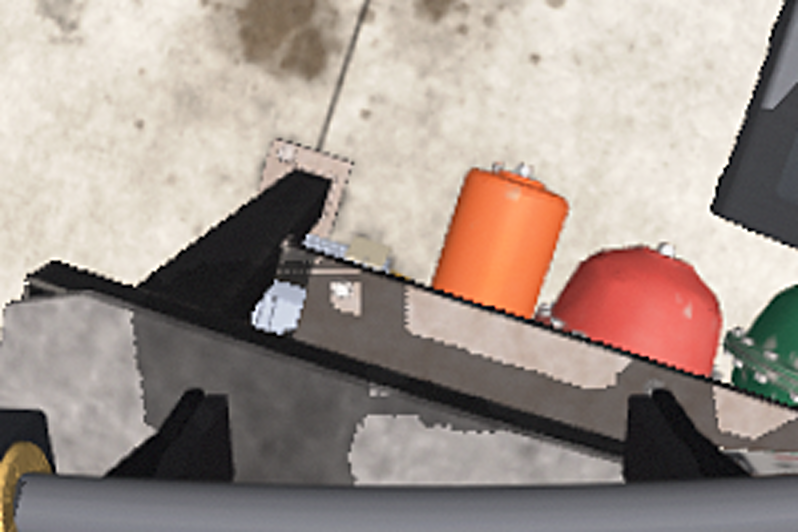

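That picture was of the start pose because the move was refused (every row needs all keys). It shows the bench edge, with the fingers at the bottom of the frame. I'll repeat the move with full rows.

Call:
drive_tool --rows '[{"tx": -3.4,"ty": 1.75,"tz": 0,"ax": 0,"ay": 0,"az": 0,"claw": 8.7},{"tx": -3.4,"ty": 1.75,"tz": 0,"ax": 0,"ay": 0,"az": 0,"claw": 8.7},{"tx": -3.4,"ty": 1.75,"tz": 0,"ax": 0,"ay": 0,"az": 0,"claw": 8.7},{"tx": -3.4,"ty": 1.75,"tz": 0,"ax": 0,"ay": 0,"az": 0,"claw": 8.7},{"tx": -3.4,"ty": 1.75,"tz": 0,"ax": 0,"ay": 0,"az": 0,"claw": 8.7},{"tx": -3.4,"ty": 1.75,"tz": 0,"ax": 0,"ay": 0,"az": 0,"claw": 8.7},{"tx": -3.4,"ty": 1.75,"tz": 0,"ax": 0,"ay": 0,"az": 0,"claw": 8.7},{"tx": -3.4,"ty": 1.75,"tz": 0,"ax": 0,"ay": 0,"az": 0,"claw": 8.7},{"tx": -3.4,"ty": 1.75,"tz": 0,"ax": 0,"ay": 0,"az": 0,"claw": 8.7},{"tx": -3.4,"ty": 1.75,"tz": 0,"ax": 0,"ay": 0,"az": 0,"claw": 8.7}]'

```text
time_s: 1.03
tcp_pos: [0.4661, -0.3172, 0.2006]
ee_rot: [[-0.948, -0.317, -0.0], [-0.317, 0.948, 0.0], [-0.0, 0.0, -1.0]]
wrist_force: [0.7, -0.8, -0.1]
gripper_width: 0.997
gripper_force: 0.0
```

Call:
drive_tool --rows '[{"tx": -3.4,"ty": 1.75,"tz": 0,"ax": 0,"ay": 0,"az": 0,"claw": 8.7},{"tx": -3.4,"ty": 1.75,"tz": 0,"ax": 0,"ay": 0,"az": 0,"claw": 8.7},{"tx": -3.4,"ty": 1.75,"tz": 0,"ax": 0,"ay": 0,"az": 0,"claw": 8.7},{"tx": 0,"ty": 0,"tz": 0,"ax": 0,"ay": 0,"az": 0,"claw": 8.7},{"tx": 0,"ty": 0,"tz": 0,"ax": 0,"ay": 0,"az": 0,"claw": 8.7},{"tx": 0,"ty": 0,"tz": 0,"ax": 0,"ay": 0,"az": 0,"claw": 8.7}]'

```text
time_s: 1.53
tcp_pos: [0.5449, -0.2366, 0.2002]
ee_rot: [[-0.948, -0.318, -0.001], [-0.318, 0.948, 0.0], [0.001, 0.001, -1.0]]
wrist_force: [0.2, 0.3, 0.3]
gripper_width: 1.005
gripper_force: 0.0
```

```bash
cat >> h.py <<'E'
import pickle
def look(name,box=None,f=1):
    s=sense();p,d=capture('wrist');np.save(f'pics/{name}.npy',d)
    pickle.dump((s['tcp_pos'],s['ee_rot'],p),open(f'pics/{name}.pkl','wb'))
    print(s['time_s'],np.round(s['tcp_pos'],4),np.round(s['ee_rot'],4).tolist(),np.round(s['wrist_force'],2),s['gripper_width'])
    if box:
        a,b,c,e=box;p=p[a:b,c:e]
    cv2.imwrite(f'pics/{name}.png',cv2.resize(p[:,:,::-1],None,fx=f,fy=f,interpolation=2))
    return s,p,d
E
python3 - <<'E'
from h import *
look('w2',(70,270,200,440),3)
E
```

```text
1.5333 [ 0.5449 -0.2366  0.2002] [[-0.9482, -0.3176, -0.0011], [-0.3176, 0.9482, 0.0002], [0.001, 0.0005, -1.0]] [0.17 0.29 0.34] 1.004755743163592
```

View pics/w2.png

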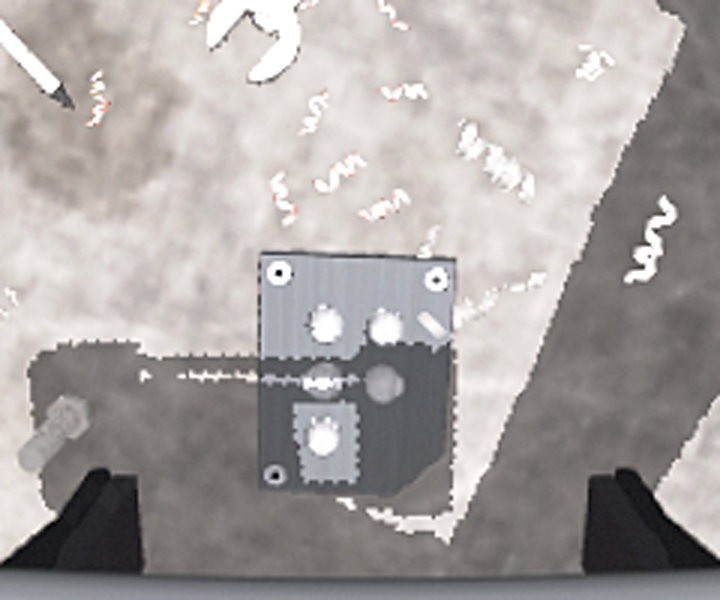

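This shows the plate with corners at crop (261,256), (455,260) and (260,490), cut at lower right. Stud tops are at (325,323), (385,327), (323,382), (383,384) and (322,437).

```bash
python3 - <<'E'
from h import *
pos,rot,p=pickle.load(open('pics/w2.pkl','rb'))
def P(X,Y,z):return wpix(200+X/3,70+Y/3,z,pos,rot)[:2]
def fit(m,w):
    m=np.array(m,float);w=np.array(w);mc=m.mean(0);wc=w.mean(0);a=m-mc;b=w-wc
    th=np.arctan2((a[:,0]*b[:,1]-a[:,1]*b[:,0]).sum(),(a*b).sum());R=np.array([[np.cos(th),-np.sin(th)],[np.sin(th),np.cos(th)]])
    print(np.degrees(th),wc-R@mc,'res mm',np.round(((a@R.T)-b)*1e3,1).tolist())
fit([(-.024,-.012),(-.024,.012),(0,-.012),(0,.012),(.024,-.012)],[P(x,y,.021) for x,y in [(325,323),(385,327),(323,382),(383,384),(322,437)]])
fit([(-.052,-.04),(-.052,.04),(.052,-.04),(.032,.04),(.052,.02)],[P(x,y,.012) for x,y in [(262,256),(455,261),(260,490),(446,448),(402,494)]])
fit([(-.042,-.03),(-.042,.03),(.042,-.03)],[P(x,y,.0135) for x,y in [(279,272),(436,279),(275,475)]])
E
```

```text
16.227006790332382 [ 0.57571063 -0.23002746] res mm [[0.4, 0.3], [-0.1, -0.0], [-0.3, 0.1], [0.0, -0.3], [-0.1, -0.1]]
17.431193801895446 [ 0.57619964 -0.22870867] res mm [[-0.5, -1.2], [-1.5, 0.1], [0.2, 1.0], [1.5, 1.2], [0.3, -1.1]]
15.892149920012539 [ 0.57620236 -0.23057029] res mm [[1.0, 1.7], [2.2, -1.9], [-3.2, 0.2]]
```

Call:
drive_tool --rows '[{"tx": 0,"ty": 3.5,"tz": -1,"ax": 0,"ay": 0,"az": 0,"claw": 8.7},{"tx": 0,"ty": 3.5,"tz": -1,"ax": 0,"ay": 0,"az": 0,"claw": 8.7},{"tx": 0,"ty": 3.5,"tz": -1,"ax": 0,"ay": 0,"az": 0,"claw": 8.7},{"tx": 0,"ty": 3.5,"tz": -1,"ax": 0,"ay": 0,"az": 0,"claw": 8.7},{"tx": 0,"ty": 3.5,"tz": -1,"ax": 0,"ay": 0,"az": 0,"claw": 8.7},{"tx": 0,"ty": 3.5,"tz": -1,"ax": 0,"ay": 0,"az": -0.03,"claw": 8.7},{"tx": 0,"ty": 3.5,"tz": 0,"ax": 0,"ay": 0,"az": -0.03,"claw": 8.7},{"tx": 0,"ty": 3.5,"tz": 0,"ax": 0,"ay": 0,"az": -0.03,"claw": 8.7},{"tx": 0,"ty": 3.5,"tz": 0,"ax": 0,"ay": 0,"az": -0.03,"claw": 8.7},{"tx": 0,"ty": 3.5,"tz": 0,"ax": 0,"ay": 0,"az": -0.03,"claw": 8.7}]'

```text
time_s: 2.42
tcp_pos: [0.4234, 0.0913, 0.2609]
ee_rot: [[-0.891, -0.454, 0.001], [-0.454, 0.891, 0.001], [-0.001, 0.0, -1.0]]
wrist_force: [0.7, 0.3, 0.9]
gripper_width: 0.999
gripper_force: 0.0
```

Call:
drive_tool --rows '[{"tx": -2.9,"ty": -0.8,"tz": 1.3,"ax": 0,"ay": 0,"az": 0,"claw": 8.7},{"tx": -2.9,"ty": -0.8,"tz": 1.3,"ax": 0,"ay": 0,"az": 0,"claw": 8.7},{"tx": -2.9,"ty": -0.8,"tz": 1.3,"ax": 0,"ay": 0,"az": 0,"claw": 8.7},{"tx": 0,"ty": 0,"tz": 0,"ax": 0,"ay": -0.1,"az": 0,"claw": 8.7},{"tx": 0,"ty": 0,"tz": 0,"ax": 0,"ay": -0.1,"az": 0,"claw": 8.7},{"tx": 0,"ty": 0,"tz": 0,"ax": 0,"ay": -0.1,"az": 0,"claw": 8.7},{"tx": 0,"ty": 0,"tz": 0,"ax": 0,"ay": -0.1,"az": 0,"claw": 8.7},{"tx": 0,"ty": 0,"tz": 0,"ax": 0,"ay": -0.089,"az": 0,"claw": 8.7},{"tx": 0,"ty": 0,"tz": 0,"ax": 0,"ay": 0,"az": 0,"claw": 8.7},{"tx": 0,"ty": 0,"tz": 0,"ax": 0,"ay": 0,"az": 0,"claw": 8.7}]'

```text
time_s: 3.25
tcp_pos: [0.5116, 0.1077, 0.2215]
ee_rot: [[-0.787, -0.454, 0.418], [-0.401, 0.891, 0.212], [-0.469, -0.0, -0.883]]
wrist_force: [0.2, 0.8, 1.1]
gripper_width: 0.998
gripper_force: 0.0
```

```bash
python3 - <<'E'
from h import *
look('w3',(70,270,180,440),3)
E
```

```text
3.25 [0.5116 0.1077 0.2215] [[-0.7871, -0.4538, 0.4178], [-0.4011, 0.8911, 0.2123], [-0.4686, -0.0004, -0.8834]] [0.2  0.82 1.06] 0.9981801515288152
```

View pics/w3.png

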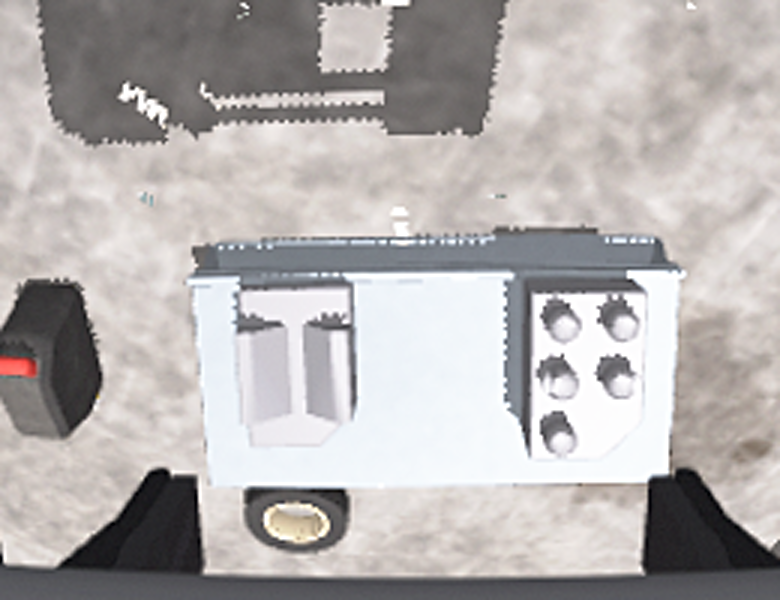

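This is square-on to the deck. The riser top face is at crop (530,288)-(646,291)-(531,457) with cut corner (644,438)/(610,459). The cap's left and right edges are at x≈240 and 355. Next I measure both in the tool frame using depth.

```bash
cat >> h.py <<'E'
def cloud(d):
    c=camera_params('wrist');K=np.array(c['intrinsics']);T=np.array(c['tool_from_camera'])
    v,u=np.mgrid[:400,:640];a=(u-K[0,2])/K[0,0];b=(v-K[1,2])/K[0,0];th=np.hypot(a,b)+1e-9
    k=np.tan(th)/th;return np.stack([a*k*d,b*k*d,d],-1)@T[:3,:3].T+T[:3,3]
def onplane(u,v,z):  # tool frame, tool z plane
    return wpix(u,v,z,[0,0,0],np.eye(3))
E
python3 - <<'E'
from h import *
d=np.load('pics/w3.npy');C=cloud(d)
q=lambda X,Y:(180+X/3,70+Y/3)
def at(X,Y):
    u,v=map(int,q(X,Y));return np.round(np.median(C[v-1:v+2,u-1:u+2].reshape(-1,3),0)*1e3,1)
print('riser face',[at(x,y).tolist() for x,y in [(590,345),(590,400),(590,450),(610,300),(540,350)]])
print('cap base',[at(x,y).tolist() for x,y in [(295,300),(270,300),(330,300),(290,432),(310,432)]])
print('jaws',[at(x,y).tolist() for x,y in [(262,370),(250,350),(345,350)]])
print('deck',[at(x,y).tolist() for x,y in [(430,300),(430,380),(430,450),(220,400),(660,400)]])
z=np.median([at(x,y)[2] for x,y in [(590,345),(590,400),(590,450),(610,300)]])/1e3
print(z);
for c in [(530,288),(646,291),(531,457),(644,438),(610,459)]: print('r',np.round(onplane(*q(*c),z)*1e3,1))
for c in [(240,288),(355,290),(354,422),(335,444),(256,444)]: print('c',np.round(onplane(*q(*c),z+.02)*1e3,1))
E
```

```text
riser face [[-15.7, 68.0, 179.5], [-38.9, 69.2, 179.4], [-61.3, 70.4, 179.0], [3.3, 75.7, 178.5], [-17.2, 48.2, 179.7]]
cap base [[-1.4, -54.2, 200.2], [-1.2, -64.4, 199.9], [-1.5, -38.7, 200.1], [-60.8, -59.0, 200.5], [-60.4, -49.5, 200.0]]
jaws [[-29.2, -68.0, 190.5], [-19.2, -71.8, 187.1], [-19.2, -31.7, 186.8]]
deck [[-5.7, 3.4, 220.0], [-41.6, 3.5, 219.7], [-76.6, 3.6, 220.2], [-51.9, -94.0, 220.5], [-51.2, 111.1, 218.6]]
0.1792
r [  7.7  43.4 179.2]
r [  7.1  91.2 179.2]
r [-64.4  46.2 179.2]
r [-56.2  94.6 179.2]
r [-65.6  80.3 179.2]
c [  4.2 -77.2 199.2]
c [  3.  -28.  199.2]
c [-55.6 -29.5 199.2]
c [-65.9 -38.1 199.2]
c [-66.2 -73.6 199.2]
```

Call:
drive_tool --rows '[{"tx": -1.4,"ty": 3.4,"tz": 0,"ax": 0,"ay": 0,"az": -0.018,"claw": 8.7},{"tx": -1.4,"ty": 3.4,"tz": 0,"ax": 0,"ay": 0,"az": -0.018,"claw": 8.7},{"tx": 0,"ty": 0.1,"tz": 3.5,"ax": 0,"ay": 0,"az": 0,"claw": 8.7},{"tx": 0,"ty": 0,"tz": 3.5,"ax": 0,"ay": 0,"az": 0,"claw": 8.7},{"tx": 0,"ty": 0,"tz": 3.5,"ax": 0,"ay": 0,"az": 0,"claw": 8.7},{"tx": 0,"ty": 0,"tz": 0,"ax": 0,"ay": 0,"az": 0,"claw": 8.7},{"tx": 0,"ty": 0,"tz": 0,"ax": 0,"ay": 0,"az": 0,"claw": 8.7}]'

```text
time_s: 3.88
tcp_pos: [0.5477, 0.2044, 0.1396]
ee_rot: [[-0.771, -0.483, 0.415], [-0.435, 0.876, 0.21], [-0.465, -0.019, -0.885]]
wrist_force: [-0.5, 0.0, 0.1]
gripper_width: 0.998
gripper_force: 0.0
```

```bash
python3 - <<'E'
from h import *
look('w4',(130,270,220,430),3.5)
E
```

```text
3.8833 [0.5477 0.2044 0.1396] [[-0.771, -0.4826, 0.4155], [-0.4349, 0.8756, 0.2101], [-0.4652, -0.0187, -0.885]] [-0.5   0.04  0.06] 0.9982535249109692
```

View pics/w4.png

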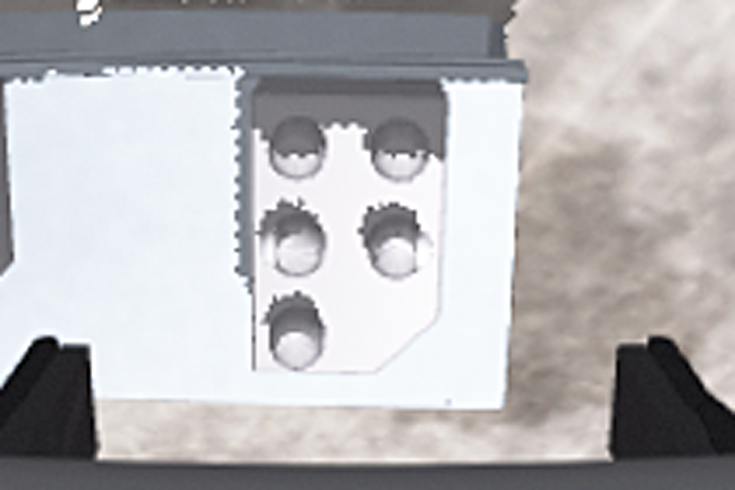

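Riser face at crop: left edge x≈254, right edge x≈443, bottom edge y≈371, cut (440,322)/(376,372). It sits slightly left between the fingers. I'll correct from these numbers.

```bash
python3 - <<'E'
from h import *
d=np.load('pics/w4.npy');C=cloud(d)
q=lambda X,Y:(220+X/3.5,130+Y/3.5)
def at(X,Y):
    u,v=map(int,q(X,Y));return np.round(np.median(C[v-1:v+2,u-1:u+2].reshape(-1,3),0)*1e3,1)
print('face',[at(x,y).tolist() for x,y in [(350,290),(350,360),(350,160),(350,220),(270,190),(430,190)]])
print('deck',[at(x,y).tolist() for x,y in [(130,100),(130,200),(130,380),(480,100),(480,380)]])
z=.076
for c in [(254,96),(446,98),(254,370),(440,322),(376,372)]: print('r',np.round(onplane(*q(*c),np.median(at(350,290)[2])/1e3)*1e3,1))
v=[onplane(*q(*c),at(350,290)[2]/1e3-.009)*1e3 for c in [(299,152),(400,155),(299,248),(397,250),(296,345)]]
print(np.round(v,1).tolist())
E
```

```text
face [[-12.7, -0.5, 70.9], [-31.8, -0.5, 70.8], [20.0, -0.5, 71.4], [5.3, -0.5, 71.0], [12.3, -20.2, 71.0], [12.5, 18.1, 70.4]]
deck [[28.5, -62.4, 111.7], [-1.1, -63.8, 111.8], [-56.8, -67.4, 111.6], [28.5, 35.2, 110.5], [-55.4, 38.1, 110.3]]
r [ 35.2 -23.5  70.9]
r [34.7 22.4 70.9]
r [-35.6 -25.2  70.9]
r [-22.3  22.3  70.9]
r [-36.1   6.2  70.9]
[[23.4, -12.4, 61.9], [22.7, 11.1, 61.9], [0.0, -12.7, 61.9], [-0.5, 10.7, 61.9], [-24.9, -13.8, 61.9]]
```

Call:
drive_tool --rows '[{"tx": 0,"ty": -0.13,"tz": 2,"ax": -0.012,"ay": 0,"az": 0.02,"claw": 8.7},{"tx": 0,"ty": 0,"tz": 2.7,"ax": 0,"ay": 0,"az": 0,"claw": 8.7},{"tx": 0,"ty": 0,"tz": 2.7,"ax": 0,"ay": 0,"az": 0,"claw": 8.7},{"tx": 0,"ty": 0,"tz": 1.6,"ax": 0,"ay": 0,"az": 0,"claw": 8.7},{"tx": 0,"ty": 0,"tz": 1,"ax": 0,"ay": 0,"az": 0,"claw": 8.7},{"tx": 0,"ty": 0,"tz": 0,"ax": 0,"ay": 0,"az": 0,"claw": 8.7},{"tx": 0,"ty": 0,"tz": 0,"ax": 0,"ay": 0,"az": 0,"claw": 8.7}]'

```text
time_s: 4.52
tcp_pos: [0.5968, 0.2226, 0.0697]
ee_rot: [[-0.788, -0.483, 0.381], [-0.421, 0.875, 0.238], [-0.448, 0.028, -0.893]]
wrist_force: [-0.5, 0.2, -0.1]
gripper_width: 1.0
gripper_force: 0.0
```

Call:
drive_tool --rows '[{"tx": 0,"ty": 0,"tz": 0,"ax": 0,"ay": 0,"az": 0,"claw": 4.0},{"tx": 0,"ty": 0,"tz": 0,"ax": 0,"ay": 0,"az": 0,"claw": 4.0},{"tx": 0,"ty": 0,"tz": 0,"ax": 0,"ay": 0,"az": 0,"claw": 4.0},{"tx": 0,"ty": 0,"tz": 0,"ax": 0,"ay": 0,"az": 0,"claw": 4.0},{"tx": 0,"ty": 0,"tz": 0,"ax": 0,"ay": 0,"az": 0,"claw": 4.0},{"tx": 0,"ty": 0,"tz": 0,"ax": 0,"ay": 0,"az": 0,"claw": 4.0},{"tx": 0,"ty": 0,"tz": 0,"ax": 0,"ay": 0,"az": 0,"claw": 4.0},{"tx": 0,"ty": 0,"tz": 0,"ax": 0,"ay": 0,"az": 0,"claw": 4.0}]'

```text
time_s: 5.18
tcp_pos: [0.596, 0.2227, 0.068]
ee_rot: [[-0.789, -0.484, 0.379], [-0.423, 0.875, 0.238], [-0.447, 0.028, -0.894]]
wrist_force: [-0.5, 2.7, 2.2]
gripper_width: 0.499
gripper_force: 1.4
```

```bash
python3 - <<'E'
from h import *
s,p,d=look('w5',(130,270,220,430),3.5)
print(np.round(s['joints'],1),s['gripper_force'],s['wrist_force'],s['moment'])
C=cloud(d)
for v in (200,215,225,235,245,252): print(v,[np.round(C[v,u]*1e3).astype(int).tolist() for u in (270,290,305,320,335,350,370)])
E
```

```text
5.1833 [0.596  0.2227 0.068 ] [[-0.7886, -0.4842, 0.3789], [-0.4226, 0.8745, 0.2381], [-0.4466, 0.0277, -0.8943]] [-0.5   2.71  2.17] 0.49892140529938506
[  35.6   20.7  -33.7    9.9   -9.1 -106.5] 1.4238269229826983 [-0.49834161  2.71089392  2.16696435] [0.40591815 0.77888539 0.3371228 ]
200 [[13, -36, 23], [24, -18, -16], [25, -9, -16], [24, 0, -16], [25, 8, -17], [25, 17, -16], [12, 35, 24]]
215 [[1, -36, 23], [16, -18, -17], [18, -9, -24], [16, 0, -17], [15, 8, -16], [19, 16, -25], [0, 36, 27]]
225 [[-6, -37, 23], [9, -18, -16], [14, -9, -29], [9, 0, -16], [10, 8, -17], [14, 16, -28], [-7, 36, 24]]
235 [[10, -27, -34], [3, -18, -17], [8, -9, -28], [3, 0, -17], [3, 8, -17], [8, 16, -29], [11, 26, -35]]
245 [[10, -26, -45], [-4, -18, -17], [-3, -9, -17], [-4, 0, -17], [-4, 9, -17], [-3, 18, -17], [10, 25, -46]]
252 [[9, -24, -53], [-9, -19, -16], [-5, -9, -22], [-8, 0, -17], [-8, 9, -17], [-8, 18, -16], [10, 24, -53]]
```

View pics/w5.png

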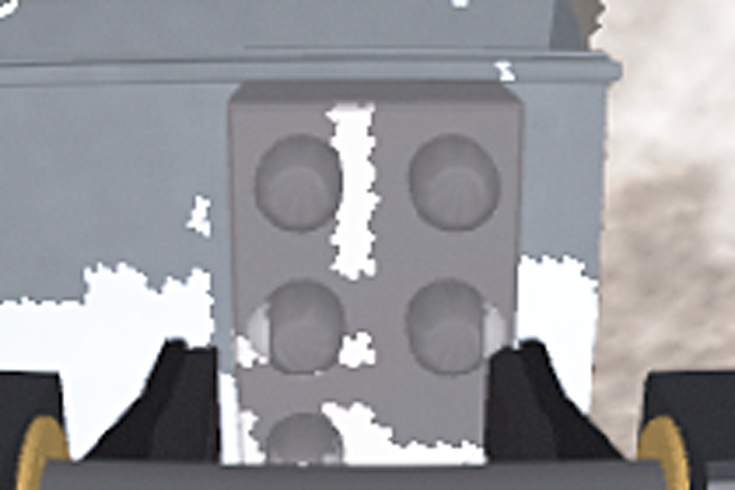

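The close view shows I gripped off the block's middle: the right finger is at the cut corner (487,350 in the crop) and the tips are only 17 mm below the face. Joint 5 is at its limit (-9.1°), so the full 28° lean isn't reachable here. I'll open, back off and approach with about 14° of lean, since the flat pads allow pitch relative to the block.

Call:
drive_tool --rows '[{"tx": 0,"ty": 0,"tz": 0,"ax": 0,"ay": 0,"az": 0,"claw": 8.7},{"tx": 0,"ty": 0,"tz": 0,"ax": 0,"ay": 0,"az": 0,"claw": 8.7},{"tx": 0,"ty": 0,"tz": 0,"ax": 0,"ay": 0,"az": 0,"claw": 8.7},{"tx": 0,"ty": 0,"tz": 0,"ax": 0,"ay": 0,"az": 0,"claw": 8.7},{"tx": 0,"ty": 0,"tz": -2,"ax": 0,"ay": 0,"az": 0,"claw": 8.7},{"tx": 0,"ty": 0,"tz": -3,"ax": 0,"ay": 0,"az": 0,"claw": 8.7},{"tx": 0,"ty": 0,"tz": -3,"ax": 0,"ay": 0,"az": 0,"claw": 8.7},{"tx": 0,"ty": 0,"tz": -3,"ax": 0,"ay": 0,"az": 0,"claw": 8.7},{"tx": 0,"ty": 0,"tz": 0,"ax": 0,"ay": 0,"az": 0,"claw": 8.7},{"tx": 0,"ty": 0,"tz": 0,"ax": 0,"ay": 0,"az": 0,"claw": 8.7}]'

```text
time_s: 6.07
tcp_pos: [0.554, 0.1958, 0.1678]
ee_rot: [[-0.789, -0.483, 0.38], [-0.421, 0.875, 0.239], [-0.448, 0.028, -0.894]]
wrist_force: [-0.4, 0.1, -0.7]
gripper_width: 0.992
gripper_force: 0.0
```

```bash
cat >> h.py <<'E'
from scipy.spatial.transform import Rotation as Ro
def target(yaw,tilt):
    c,s_=np.cos(np.radians(yaw)),np.sin(np.radians(yaw));t=np.radians(tilt)
    z=np.r_[np.sin(t)*c,np.sin(t)*s_,-np.cos(t)];y=np.r_[-s_,c,0];return np.stack([np.cross(y,z),y,z],1)
def rel(s,Rt,pt=None):
    R=np.array(s['ee_rot']);print('rotvec',np.round(Ro.from_matrix(R.T@Rt).as_rotvec(),4))
    if pt is not None: print('shift in target axes cm',np.round(Rt.T@(np.array(pt)-s['tcp_pos'])*100,2),'present axes',np.round(R.T@(np.array(pt)-s['tcp_pos'])*100,2))
E
python3 - <<'E'
from h import *
s=sense();print(s['tcp_pos'],s['ee_rot'].round(3).tolist(),s['joints'].round(1));rel(s,target(27.8,14))
E
```

```text
[0.55398274 0.19577202 0.16775225] [[-0.789, -0.483, 0.38], [-0.421, 0.875, 0.239], [-0.448, 0.028, -0.894]] [  36.3    8.3  -31.2    4.6  -24.  -101.5]
rotvec [0.0331 0.2199 0.0087]
```

Call:
drive_tool --rows '[{"tx": 0.5,"ty": 0,"tz": -1,"ax": 0.017,"ay": 0.11,"az": 0.004,"claw": 8.7},{"tx": 0.5,"ty": 0,"tz": -1,"ax": 0.016,"ay": 0.11,"az": 0.004,"claw": 8.7},{"tx": 0,"ty": 0,"tz": 0,"ax": 0,"ay": 0,"az": 0,"claw": 8.7},{"tx": 0,"ty": 0,"tz": 0,"ax": 0,"ay": 0,"az": 0,"claw": 8.7},{"tx": 0,"ty": 0,"tz": 0,"ax": 0,"ay": 0,"az": 0,"claw": 8.7}]'

```text
time_s: 6.48
tcp_pos: [0.538, 0.1868, 0.1778]
ee_rot: [[-0.859, -0.467, 0.209], [-0.454, 0.884, 0.11], [-0.236, -0.0, -0.972]]
wrist_force: [-0.9, -0.2, -0.3]
gripper_width: 0.998
gripper_force: 0.0
```

```bash
cat >> h.py <<'E'
def wcloud(name):
    pos,rot,p=pickle.load(open(f'pics/{name}.pkl','rb'));d=np.load(f'pics/{name}.npy')
    C=cloud(d)@np.array(rot).T+np.array(pos);C[d<=0]=np.nan;return C,p
def block(name,n,off,h,c0,rad=.06,tol=.003):
    "rectangle of points at height h over the deck plane n.X=off near c0 (world)"
    n=np.array(n);C,p=wcloud(name);P=C.reshape(-1,3);P=P[np.isfinite(P).all(1)]
    hh=P@n-off;P=P[(abs(hh-h)<tol)&(np.linalg.norm(P-c0,axis=1)<rad)]
    y=np.cross([0,0,1],-n);y/=np.linalg.norm(y);x=np.cross(y,n);m=P.mean(0)
    ab=np.stack([(P-m)@x,(P-m)@y],1)
    (cx,cy),(w,l),ang=cv2.minAreaRect((ab*1e3).astype(np.float32))
    return dict(N=len(P),centre=np.round(m+x*cx/1e3+y*cy/1e3,4),size=np.round((w,l),1),ang=round(ang,1),x=np.round(x,3),y=np.round(y,3),hmed=np.median(P@n-off),
      ext=np.round(np.percentile(ab,[1,99],axis=0)*1e3,1).tolist(),m=m)
E
python3 - <<'E'
from h import *
s,p,d=look('w6')
for nm in ('w3','w6'):
    C,_=wcloud(nm);P=C.reshape(-1,3);P=P[np.isfinite(P).all(1)]
    # deck: near rack middle, iterative plane fit
    n=np.array([-.469*.885,-.469*.466,.883]);off=n@[.62,.165,.046]
    for tol in (.02,.008,.004,.003):
        Q=P[(abs(P@n-off)<tol)&(np.linalg.norm(P[:,:2]-[.62,.165],axis=1)<.08)]
        m=Q.mean(0);n=np.linalg.svd(Q-m,full_matrices=False)[2][2];n*=np.sign(n[2]);off=n@m
    print(nm,len(Q),n.round(4),round(off,4),'tilt',np.degrees(np.arccos(n[2])),'yaw',np.degrees(np.arctan2(-n[1],-n[0])))
    print('riser',block(nm,n,off,.04,[.59,.215,.095]));print('cap',block(nm,n,off,.02,[.645,.11,.07]))
E
```

```text
6.4833 [0.538  0.1868 0.1778] [[-0.8594, -0.4667, 0.209], [-0.4535, 0.8844, 0.11], [-0.2362, -0.0002, -0.9717]] [-0.9  -0.18 -0.32] 0.9976184139651719
w3 4784 [-0.4241 -0.2214  0.8781] -0.2665 tilt 28.58300807997082 yaw 27.56617653107685
riser {'N': 1458, 'centre': array([0.5785, 0.218 , 0.077 ]), 'size': array([73.2, 48.5]), 'ang': 0.8, 'x': array([0.778, 0.406, 0.478]), 'y': array([-0.463,  0.886,  0.   ]), 'hmed': np.float64(0.04049997316113847), 'ext': [[-34.1, -22.5], [36.4, 24.9]], 'm': array([0.5776636 , 0.21597046, 0.07606407])}
cap {'N': 1006, 'centre': array([0.6443, 0.1145, 0.0595]), 'size': array([71.2, 48.2]), 'ang': 0.4, 'x': array([0.778, 0.406, 0.478]), 'y': array([-0.463,  0.886,  0.   ]), 'hmed': np.float64(0.020033886416993274), 'ext': [[-29.7, -22.4], [40.7, 24.8]], 'm': array([0.64039181, 0.11131726, 0.05677266])}
w6 4093 [-0.4884 -0.1537  0.859 ] -0.2955 tilt 30.79566698685257 yaw 17.46502749722922
riser {'N': 190, 'centre': array([0.5855, 0.2081, 0.0753]), 'size': array([71.8, 24.5]), 'ang': 10.2, 'x': array([0.819, 0.258, 0.512]), 'y': array([-0.3  ,  0.954,  0.   ]), 'hmed': np.float64(0.04236649608600418), 'ext': [[-46.9, -12.6], [16.4, 20.1]], 'm': array([0.60315401, 0.20974458, 0.08561482])}
cap {'N': 487, 'centre': array([0.6348, 0.1142, 0.0601]), 'size': array([56.5, 39.9]), 'ang': 9.8, 'x': array([0.819, 0.258, 0.512]), 'y': array([-0.3  ,  0.954,  0.   ]), 'hmed': np.float64(0.019382494476422374), 'ext': [[-34.2, -16.0], [24.7, 25.4]], 'm': array([0.63941237, 0.11269002, 0.06249233])}
```

```bash
python3 - <<'E'
from h import *
n=np.array([-.4241,-.2214,.8781])
for o in (-.2665,-.2655): print(block('w6',n,o,.04,[.5785,.218,.077],tol=.004))
C,p=wcloud('w6');h=C@n+.2665
v=h[150:262,200:460];print(np.round(np.nanpercentile(h[120:255,250:400],[5,25,50,75,90])*1e3,1))
y=np.array([-.463,.886,0]);s=sense()
r=block('w6',n,-.2665,.04,[.5785,.218,.077],tol=.004)
R=s['ee_rot'];print('in tool',R.T@(r['centre']-s['tcp_pos'])*100, 'w3 centre', R.T@(np.array([.5785,.218,.077])-s['tcp_pos'])*100)
p2=p.copy();m=(abs(h-.04)<.004);p2[m]=p2[m]//2+np.array([128,0,0],np.uint8);cv2.imwrite('pics/w6b.png',cv2.resize(p2[130:270,220:430,::-1],None,fx=3.5,fy=3.5))
E
```

```text
{'N': 2462, 'centre': array([0.5786, 0.2179, 0.0769]), 'size': array([72.5, 48.7]), 'ang': 0.5, 'x': array([0.778, 0.406, 0.478]), 'y': array([-0.463,  0.886,  0.   ]), 'hmed': np.float64(0.04045149456462167), 'ext': [[-35.2, -24.4], [36.4, 24.2]], 'm': array([0.5778523 , 0.21753917, 0.07650038])}
{'N': 2466, 'centre': array([0.5786, 0.2179, 0.0769]), 'size': array([72.5, 48.7]), 'ang': 0.5, 'x': array([0.778, 0.406, 0.478]), 'y': array([-0.463,  0.886,  0.   ]), 'hmed': np.float64(0.03945343942391828), 'ext': [[-35.2, -24.4], [36.4, 24.2]], 'm': array([0.57786619, 0.21753555, 0.07651393])}
[-54.3 -11.7  -0.1   3.8  40.6]
in tool [-2.55058141  0.87462979 11.00959213] w3 centre [-2.54888149  0.88813609 10.99888278]
```

The depth data puts the riser undisturbed, at the same spot as before. Approach with the 14° lean.

Call:
drive_tool --rows '[{"tx": -1.4,"ty": 0.44,"tz": 1,"ax": 0,"ay": 0,"az": 0,"claw": 8.7},{"tx": -1.46,"ty": 0.44,"tz": 2,"ax": 0,"ay": 0,"az": 0,"claw": 8.7},{"tx": 0,"ty": 0,"tz": 3,"ax": 0,"ay": 0,"az": 0,"claw": 8.7},{"tx": 0,"ty": 0,"tz": 3,"ax": 0,"ay": 0,"az": 0,"claw": 8.7},{"tx": 0,"ty": 0,"tz": 2.5,"ax": 0,"ay": 0,"az": 0,"claw": 8.7},{"tx": 0,"ty": 0,"tz": 1.5,"ax": 0,"ay": 0,"az": 0,"claw": 8.7},{"tx": 0,"ty": 0,"tz": 1.0,"ax": 0,"ay": 0,"az": 0,"claw": 8.7},{"tx": 0,"ty": 0,"tz": 0,"ax": 0,"ay": 0,"az": 0,"claw": 8.7},{"tx": 0,"ty": 0,"tz": 0,"ax": 0,"ay": 0,"az": 0,"claw": 8.7}]'

```text
time_s: 7.28
tcp_pos: [0.5886, 0.2232, 0.0507]
ee_rot: [[-0.859, -0.467, 0.211], [-0.454, 0.884, 0.11], [-0.238, -0.001, -0.971]]
wrist_force: [1.1, 0.2, 0.2]
gripper_width: 0.997
gripper_force: 0.0
```

```bash
python3 - <<'E'
from h import *
s=sense();R=s['ee_rot'];n=np.array([-.4241,-.2214,.8781]);print(s['joints'].round(1))
print('grasp pt minus face centre: along x,y,n mm',[round(float((s['tcp_pos']-R[:,2]*.019-[.5786,.2179,.0769])@a)*1e3,1) for a in ([.778,.406,.478],[-.463,.886,0],n)])
E
```

```text
[  36.6   24.7  -23.1    4.4  -28.7 -102.3]
grasp pt minus face centre: along x,y,n mm [2.3, 0.1, -10.1]
```

Call:
drive_tool --rows '[{"tx": 0.2,"ty": 0,"tz": 0.2,"ax": 0,"ay": 0,"az": 0,"claw": 8.7},{"tx": 0,"ty": 0,"tz": 0,"ax": 0,"ay": 0,"az": 0,"claw": 4.0},{"tx": 0,"ty": 0,"tz": 0,"ax": 0,"ay": 0,"az": 0,"claw": 4.0},{"tx": 0,"ty": 0,"tz": 0,"ax": 0,"ay": 0,"az": 0,"claw": 4.0},{"tx": 0,"ty": 0,"tz": 0,"ax": 0,"ay": 0,"az": 0,"claw": 4.0},{"tx": 0,"ty": 0,"tz": 0,"ax": 0,"ay": 0,"az": 0,"claw": 4.0},{"tx": 0,"ty": 0,"tz": 0,"ax": 0,"ay": 0,"az": 0,"claw": 4.0},{"tx": 0,"ty": 0,"tz": 0,"ax": 0,"ay": 0,"az": 0,"claw": 4.0},{"tx": 0,"ty": 0,"tz": 0,"ax": 0,"ay": 0,"az": 0,"claw": 4.0}]'

```text
time_s: 8.03
tcp_pos: [0.5878, 0.223, 0.0488]
ee_rot: [[-0.858, -0.467, 0.211], [-0.454, 0.884, 0.111], [-0.239, -0.001, -0.971]]
wrist_force: [0.1, -0.6, 0.0]
gripper_width: 0.547
gripper_force: 30.0
```

Call:
drive_tool --rows '[{"tx": 0.25,"ty": 0,"tz": -1,"ax": 0,"ay": 0,"az": 0,"claw": 4.0},{"tx": 0.5,"ty": 0,"tz": -2,"ax": 0,"ay": 0,"az": 0,"claw": 4.0},{"tx": 0.5,"ty": 0,"tz": -2,"ax": 0,"ay": 0,"az": 0,"claw": 4.0},{"tx": 0,"ty": 0,"tz": -3,"ax": 0,"ay": 0,"az": 0,"claw": 4.0},{"tx": 0,"ty": 0,"tz": -3,"ax": 0,"ay": 0,"az": 0,"claw": 4.0},{"tx": 0,"ty": 0,"tz": -3,"ax": 0,"ay": 0,"az": 0,"claw": 4.0},{"tx": 0,"ty": 0,"tz": -2,"ax": 0,"ay": 0,"az": 0,"claw": 4.0},{"tx": 0,"ty": 0,"tz": 0,"ax": 0,"ay": 0,"az": 0,"claw": 4.0},{"tx": 0,"ty": 0,"tz": 0,"ax": 0,"ay": 0,"az": 0,"claw": 4.0}]'

```text
time_s: 8.78
tcp_pos: [0.5426, 0.1995, 0.2019]
ee_rot: [[-0.859, -0.467, 0.212], [-0.453, 0.884, 0.112], [-0.24, 0.0, -0.971]]
wrist_force: [0.5, 0.4, -3.4]
gripper_width: 0.545
gripper_force: 30.0
```

```bash
cat >> h.py <<'E'
def inhand(name,z0,rad=.045,tol=.002):
    "plane + rectangle of the held block's top face, tool frame; z0 = guess of face z at tool origin"
    d=np.load(f'pics/{name}.npy');P=cloud(d)[120:262,200:440].reshape(-1,3);P=P[np.isfinite(P).all(1)]
    n=np.array([.25,0,-.968]);m=np.array([0,0,z0])
    for t in (.006,.004,.002,.0015):
        Q=P[(abs((P-m)@n)<t)&(np.hypot(P[:,0],P[:,1])<.06)&(abs(P[:,1])<.027)]
        m=np.median(Q,0);m=Q.mean(0);n=np.linalg.svd(Q-m,full_matrices=False)[2][2];n*=-np.sign(n[2])
    x=np.cross([0,1,0],n);x/=np.linalg.norm(x);y=np.cross(n,x)
    ab=np.stack([(Q-m)@x,(Q-m)@y],1);r=cv2.minAreaRect((ab*1e3).astype(np.float32))
    print(len(Q),'n',n.round(3),'m',(m*1e3).round(1),'x',x.round(3),'rect',np.round(r[0],1),np.round(r[1],1),round(r[2],1),'ext',np.percentile(ab*1e3,[.5,99.5],axis=0).round(1).tolist())
    return n,m,x,y,r
E
python3 - <<'E'
from h import *
s,p,d=look('w7');C=cloud(d)
for v in (150,170,190,210,230,250): print(v,[np.round(C[v,u]*1e3).astype(int).tolist() for u in (300,320,340)])
inhand('w7',-.03);rel(s,target(16.3,-14.5))
E
```

```text
8.7833 [0.5426 0.1995 0.2019] [[-0.8585, -0.4669, 0.212], [-0.4532, 0.8843, 0.1122], [-0.2399, 0.0003, -0.9708]] [ 0.45  0.41 -3.35] 0.5447384647325879
150 [[25, -26, 198], [25, -1, 197], [24, 24, 199]]
170 [[4, -24, 176], [4, -1, 174], [4, 23, 176]]
190 [[34, -11, -31], [32, 0, -23], [35, 10, -33]]
210 [[25, -11, -36], [22, 0, -25], [26, 10, -37]]
230 [[11, -12, -27], [11, 0, -28], [11, 11, -27]]
250 [[5, -11, -41], [0, 0, -30], [6, 10, -42]]
4727 n [ 0.249 -0.004 -0.969] m [ 17.6  -0.3 -26.3] x [-0.969  0.    -0.249] rect [1.7 0.3] [45.9 53.9] 0.1 ext [[-21.2, -23.9], [24.4, 24.0]]
rotvec [-0.0008  0.4936  0.2033]
```

Call:
drive_tool --rows '[{"tx": 0,"ty": 0,"tz": 0,"ax": 0,"ay": 0.0987,"az": 0.0406,"claw": 4.0},{"tx": 0,"ty": 0,"tz": 0,"ax": 0,"ay": 0.0987,"az": 0.0406,"claw": 4.0},{"tx": 0,"ty": 0,"tz": 0,"ax": 0,"ay": 0.0987,"az": 0.0406,"claw": 4.0},{"tx": 0,"ty": 0,"tz": 0,"ax": 0,"ay": 0.0987,"az": 0.0406,"claw": 4.0},{"tx": 0,"ty": 0,"tz": 0,"ax": 0,"ay": 0.0987,"az": 0.0406,"claw": 4.0},{"tx": 0,"ty": 0,"tz": 0,"ax": 0,"ay": 0,"az": 0,"claw": 4.0},{"tx": 0,"ty": 0,"tz": 0,"ax": 0,"ay": 0,"az": 0,"claw": 4.0}]'

```text
time_s: 9.42
tcp_pos: [0.5433, 0.1995, 0.1966]
ee_rot: [[-0.928, -0.281, -0.246], [-0.27, 0.96, -0.075], [0.257, -0.003, -0.966]]
wrist_force: [-0.3, 0.1, -2.1]
gripper_width: 0.546
gripper_force: 30.0
```

```bash
python3 - <<'E'
from h import *
C,p=wcloud('w2');P=C.reshape(-1,3);P=P[np.isfinite(P).all(1)]
near=lambda a,b,r:np.hypot(P[:,0]-a,P[:,1]-b)<r
F=P[near(.576,-.23,.06)];print('z levels',np.percentile(F[:,2],[2,50,90,97,99.5]).round(4))
th=np.radians(16.3);R2=np.array([[np.cos(th),-np.sin(th)],[np.sin(th),np.cos(th)]])
for x,y in [(-.024,-.012),(-.024,.012),(0,-.012),(0,.012),(.024,-.012)]:
    c=R2@[x,y]+[.5755,-.230];Q=P[near(*c,.013)&(P[:,2]>.0215)]
    r=cv2.minEnclosingCircle((Q[:,:2]*1e3).astype(np.float32));print(len(Q),Q.mean(0).round(4),'off',((Q[:,:2].mean(0)-c)@R2*1e3).round(2),np.round(r[1],1),((np.array(r[0])/1e3-c)@R2*1e3).round(2))
T=P[near(.576,-.23,.09)&(abs(P[:,2]-.012)<.003)&(P[:,2]>.008)];r=cv2.minAreaRect((T[:,:2]*1e3).astype(np.float32));print(len(T),r)
s=sense();Rt=target(16.3,-14.4);B=np.array([.5755,-.230,.012+.06]);rel(s,Rt,B-Rt@[-.0066,-.0001,.0088])
E
```

```text
z levels [1.000e-04 3.271e-01 3.447e-01 3.466e-01 3.476e-01]
95 [ 0.5561 -0.2487  0.0238] off [ 0.1  -0.53] 7.0 [ 0.48 -0.45]
91 [ 0.5494 -0.2258  0.0237] off [ 0.17 -0.65] 6.9 [ 0.3 -0.7]
94 [ 0.5792 -0.2426  0.0236] off [ 0.04 -1.11] 8.0 [ 0.37 -1.23]
90 [ 0.5723 -0.2191  0.0239] off [-0.04 -0.64] 7.2 [ 0.33 -0.38]
81 [ 0.6023 -0.2359  0.0237] off [ 0.04 -1.13] 7.1 [ 0.45 -1.62]
4354 ((568.3792114257812, -234.6397705078125), (108.6904525756836, 138.25634765625), 84.2032241821289)
rotvec [-0.0032 -0.0088 -0.0008]
shift in target axes cm [  6.24 -42.12  13.42] present axes [  6.09 -42.08  13.61]
```

Call:
drive_tool --rows '[{"tx": 0,"ty": -2,"tz": 0,"ax": -0.0032,"ay": -0.0088,"az": -0.0026,"claw": 4.0},{"tx": 0,"ty": -3.5,"tz": 0,"ax": 0,"ay": 0,"az": 0,"claw": 4.0},{"tx": 0.5,"ty": -4,"tz": 0,"ax": 0,"ay": 0,"az": 0,"claw": 4.0},{"tx": 0.5,"ty": -4,"tz": 0,"ax": 0,"ay": 0,"az": 0,"claw": 4.0},{"tx": 0.5,"ty": -4,"tz": 0,"ax": 0,"ay": 0,"az": 0,"claw": 4.0},{"tx": 0.5,"ty": -4,"tz": 0,"ax": 0,"ay": 0,"az": 0,"claw": 4.0},{"tx": 0.5,"ty": -4,"tz": 0,"ax": 0,"ay": 0,"az": 0,"claw": 4.0},{"tx": 0.5,"ty": -4,"tz": 0,"ax": 0,"ay": 0,"az": 0,"claw": 4.0},{"tx": 0.5,"ty": -4,"tz": 0,"ax": 0,"ay": 0,"az": 0,"claw": 4.0},{"tx": 0.5,"ty": -4,"tz": 0,"ax": 0,"ay": 0,"az": 0,"claw": 4.0}]'

```text
time_s: 10.25
tcp_pos: [0.6111, -0.1727, 0.21]
ee_rot: [[-0.93, -0.284, -0.233], [-0.276, 0.959, -0.067], [0.243, 0.002, -0.97]]
wrist_force: [0.6, 0.4, -1.9]
gripper_width: 0.547
gripper_force: 30.0
```

Call:
drive_tool --rows '[{"tx": 1.1,"ty": -3,"tz": 0,"ax": 0,"ay": 0,"az": 0,"claw": 4.0},{"tx": 1.1,"ty": -1.66,"tz": 1.4,"ax": 0,"ay": 0,"az": 0,"claw": 4.0},{"tx": 0,"ty": 0,"tz": 3,"ax": 0,"ay": 0,"az": 0,"claw": 4.0},{"tx": 0,"ty": 0,"tz": 3,"ax": 0,"ay": 0,"az": 0,"claw": 4.0},{"tx": 0,"ty": 0,"tz": 3,"ax": 0,"ay": 0,"az": 0,"claw": 4.0},{"tx": 0,"ty": 0,"tz": 2,"ax": 0,"ay": 0,"az": 0,"claw": 4.0},{"tx": 0,"ty": 0,"tz": 0,"ax": 0,"ay": 0,"az": 0,"claw": 4.0},{"tx": 0,"ty": 0,"tz": 0,"ax": 0,"ay": 0,"az": 0,"claw": 4.0}]'

```text
time_s: 10.92
tcp_pos: [0.5747, -0.2301, 0.0948]
ee_rot: [[-0.93, -0.284, -0.235], [-0.276, 0.959, -0.068], [0.245, 0.002, -0.97]]
wrist_force: [1.0, -0.0, -0.5]
gripper_width: 0.545
gripper_force: 30.0
```

```bash
python3 - <<'E'
from h import *
s,p,d=look('w8');inhand('w8',-.03)
Rt=target(16.2,-14.4);B=np.array([.5758,-.2303,.012+.03]);rel(s,Rt,B-Rt@[-.0066,-.0001,.0088]);print(s['joints'].round(1))
# plate edge points still visible
C,_=wcloud('w8');P=C.reshape(-1,3);P=P[np.isfinite(P).all(1)];print(((P[:,2]>.008)&(P[:,2]<.016)&(np.hypot(P[:,0]-.576,P[:,1]+.23)<.07)).sum())
E
```

```text
10.9167 [ 0.5747 -0.2301  0.0948] [[-0.9296, -0.2837, -0.2354], [-0.2756, 0.9589, -0.0676], [0.2449, 0.002, -0.9695]] [ 1.04 -0.04 -0.45] 0.5452971860003636
4692 n [ 0.248 -0.005 -0.969] m [ 17.9  -0.3 -26.2] x [-0.969  0.    -0.248] rect [1.8 0.4] [45.9 53.7] 0.1 ext [[-21.1, -24.0], [24.5, 23.9]]
rotvec [0.0007 0.0039 0.0053]
shift in target axes cm [-0.75 -0.04  4.21] present axes [-0.74 -0.04  4.21]
[ -4.2  32.9  -0.8   5.2 -69.7 -71.6]
1554
```

```bash
python3 - <<'E'
from h import *
th=np.radians(16.2);R2=np.array([[np.cos(th),-np.sin(th)],[np.sin(th),np.cos(th)]])
for nm in('w2','w8'):
    C,_=wcloud(nm);P=C.reshape(-1,3);P=P[np.isfinite(P).all(1)];zt=.012
    Q=P[(abs(P[:,2]-zt)<.0035)];q=(Q[:,:2]-[.5758,-.2303])@R2*1e3;q=q[(abs(q[:,0])<58)&(abs(q[:,1])<46)]
    print(nm,len(q),'ymin/max per x',[(x,*np.percentile(q[abs(q[:,0]-x)<5][:,1],[1,99]).round(1)) for x in (-45,-30,-15,0,15) if (abs(q[:,0]-x)<5).sum()>20],
    'xmin/max per y',[(y,*np.percentile(q[abs(q[:,1]-y)<4][:,0],[1,99]).round(1)) for y in(-32,-15,0,15,32) if (abs(q[:,1]-y)<4).sum()>20], np.median(P[(abs(P[:,2]-zt)<.0035)&(np.hypot(P[:,0]-.56,P[:,1]+.235)<.04)][:,2]))
E
```

```text
w2 4351 ymin/max per x [(-45, np.float64(-39.1), np.float64(39.0)), (-30, np.float64(-38.8), np.float64(44.9)), (-15, np.float64(-39.9), np.float64(38.6)), (0, np.float64(-39.7), np.float64(39.2)), (15, np.float64(-39.5), np.float64(39.1))] xmin/max per y [(-32, np.float64(-51.3), np.float64(51.4)), (-15, np.float64(-51.0), np.float64(51.2)), (0, np.float64(-51.2), np.float64(51.8)), (15, np.float64(-50.9), np.float64(50.9)), (32, np.float64(-51.4), np.float64(40.4))] 0.012716054928440149
w8 1516 ymin/max per x [(-45, np.float64(-39.1), np.float64(38.6)), (-30, np.float64(41.3), np.float64(45.5))] xmin/max per y [(-32, np.float64(-50.7), np.float64(-36.1)), (-15, np.float64(-50.8), np.float64(-36.2)), (0, np.float64(-50.8), np.float64(-36.2)), (15, np.float64(-51.0), np.float64(-36.3)), (32, np.float64(-51.2), np.float64(-36.5))] 0.01278747398256986
```

Call:
drive_tool --rows '[{"tx": -0.35,"ty": -0.04,"tz": 1,"ax": 0,"ay": 0.0039,"az": 0.0053,"claw": 4.0},{"tx": -0.4,"ty": 0,"tz": 2,"ax": 0,"ay": 0,"az": 0,"claw": 4.0},{"tx": 0,"ty": 0,"tz": 1.21,"ax": 0,"ay": 0,"az": 0,"claw": 4.0},{"tx": 0,"ty": 0,"tz": 0,"ax": 0,"ay": 0,"az": 0,"claw": 4.0},{"tx": 0,"ty": 0,"tz": 0,"ax": 0,"ay": 0,"az": 0,"claw": 4.0}]'

```text
time_s: 11.38
tcp_pos: [0.5737, -0.2314, 0.0529]
ee_rot: [[-0.931, -0.279, -0.236], [-0.27, 0.96, -0.069], [0.246, -0.0, -0.969]]
wrist_force: [-0.2, 0.1, -1.7]
gripper_width: 0.551
gripper_force: 30.0
```

```bash
python3 - <<'E'
from h import *
s=sense();Rt=target(16.2,-14.4);B=np.array([.5758,-.2303,.012]);print(s['tcp_pos'],s['ee_rot'].round(3).tolist(),s['wrist_force']);rel(s,Rt,B-Rt@[-.0066,-.0001,.0088])
R=s['ee_rot'];print('block off mm',((s['tcp_pos']+R@[-.0066,-.0001,.0088]-B)*1e3).round(2))
E
```

```text
[ 0.57373121 -0.23137845  0.05293759] [[-0.931, -0.279, -0.236], [-0.27, 0.96, -0.069], [0.246, -0.0, -0.969]] [-0.18968647  0.08944342 -1.74814055]
rotvec [-0.0002  0.0027 -0.0004]
shift in target axes cm [-0.58  0.06  3.03] present axes [-0.57  0.06  3.03]
block off mm [ 2.02  0.   30.78]
```

Call:
drive_tool --rows '[{"tx": 0.19,"ty": 0.06,"tz": 0.05,"ax": 0,"ay": 0.0027,"az": 0,"claw": 4.0},{"tx": -0.19,"ty": 0,"tz": 0.73,"ax": 0,"ay": 0,"az": 0,"claw": 4.0},{"tx": -0.19,"ty": 0,"tz": 0.73,"ax": 0,"ay": 0,"az": 0,"claw": 4.0},{"tx": 0,"ty": 0,"tz": 0,"ax": 0,"ay": 0,"az": 0,"claw": 4.0},{"tx": 0,"ty": 0,"tz": 0,"ax": 0,"ay": 0,"az": 0,"claw": 4.0}]'

```text
time_s: 11.8
tcp_pos: [0.5706, -0.2313, 0.0369]
ee_rot: [[-0.93, -0.278, -0.241], [-0.269, 0.961, -0.069], [0.25, 0.001, -0.968]]
wrist_force: [-0.1, 0.5, -0.9]
gripper_width: 0.541
gripper_force: 30.0
```

```bash
cat > off.py <<'E'
from h import *
s=sense();Rt=target(16.2,-14.4);B=np.array([.5758,-.2303,.012]);R=s['ee_rot']
e=s['tcp_pos']+R@[-.0066,-.0001,.0088]-B
print('block off mm',(e*1e3).round(2),'F',s['wrist_force'].round(1),'M',s['moment'].round(2),s['gripper_width']);rel(s,Rt)
print('fix horizontal, tool cm',(R.T@np.r_[-e[:2],0]*100).round(3),'down 1cm',(R.T@[0,0,-1]).round(3))
E
python3 off.py
```

```text
block off mm [-1.12  0.1  14.71] F [-0.1  0.5 -0.9] M [ 0.18 -0.65 -0.04] 0.5409810240094073
rotvec [ 0.0011 -0.0017 -0.0008]
fix horizontal, tool cm [-0.101 -0.041 -0.026] down 1cm [-0.25  -0.001  0.968]
```

```bash
cat > off.py <<'E'
from h import *
import sys
def off(B,Rt,b,k=6):
    E=[];V=[]
    for i in range(k):
        if i: capture('top')
        s=sense();R=s['ee_rot'];E.append(s['tcp_pos']+R@b-B);V.append(Ro.from_matrix(R.T@Rt).as_rotvec())
    e=np.mean(E,0);print('off mm',(e*1e3).round(2),'sd',(np.std(E,0)*1e3).round(2),'rotvec',np.mean(V,0).round(4),'F',s['wrist_force'].round(1),'M',s['moment'].round(2),s['gripper_width'].round(3),s['time_s'])
    print('fix horizontal, tool cm',(R.T@np.r_[-e[:2],0]*100).round(3),'down 1cm',(R.T@[0,0,-1]).round(3))
if __name__=='__main__': off(np.array([.5758,-.2303,.012]),target(16.2,-14.4),np.array([-.0066,-.0001,.0088]))
E
python3 off.py
```

```text
Traceback (most recent call last):
  File "off.py", line 10, in <module>
    if __name__=='__main__': off(np.array([.5758,-.2303,.012]),target(16.2,-14.4),np.array([-.0066,-.0001,.0088]))
                             ~~~^^^^^^^^^^^^^^^^^^^^^^^^^^^^^^^^^^^^^^^^^^^^^^^^^^^^^^^^^^^^^^^^^^^^^^^^^^^^^^^^^^
  File "off.py", line 8, in off
    e=np.mean(E,0);print('off mm',(e*1e3).round(2),'sd',(np.std(E,0)*1e3).round(2),'rotvec',np.mean(V,0).round(4),'F',s['wrist_force'].round(1),'M',s['moment'].round(2),s['gripper_width'].round(3),s['time_s'])
                                                                                                                                                                         ^^^^^^^^^^^^^^^^^^^^^^^^
AttributeError: 'float' object has no attribute 'round'
```

```bash
sed -i "s/s\['gripper_width'\].round(3)/s['gripper_width']/" off.py; python3 off.py
```

```text
off mm [-0.51  0.02 15.49] sd [0.07 0.02 0.05] rotvec [ 0.0004 -0.0001 -0.0008] F [-0.   0.3 -2.9] M [ 0.19 -0.73 -0.04] 0.549229560992801 12.3
fix horizontal, tool cm [-0.047 -0.016 -0.012] down 1cm [-0.249 -0.     0.969]
```

Call:
drive_tool --rows '[{"tx": -0.05,"ty": -0.015,"tz": -0.01,"ax": 0,"ay": 0,"az": 0,"claw": 4.0},{"tx": -0.05,"ty": 0,"tz": 0.194,"ax": 0,"ay": 0,"az": 0,"claw": 4.0},{"tx": -0.05,"ty": 0,"tz": 0.194,"ax": 0,"ay": 0,"az": 0,"claw": 4.0},{"tx": -0.05,"ty": 0,"tz": 0.194,"ax": 0,"ay": 0,"az": 0,"claw": 4.0},{"tx": 0,"ty": 0,"tz": 0,"ax": 0,"ay": 0,"az": 0,"claw": 4.0},{"tx": 0,"ty": 0,"tz": 0,"ax": 0,"ay": 0,"az": 0,"claw": 4.0}]'

```text
time_s: 12.8
tcp_pos: [0.5718, -0.2314, 0.0313]
ee_rot: [[-0.93, -0.278, -0.239], [-0.269, 0.961, -0.069], [0.249, 0.0, -0.968]]
wrist_force: [-0.0, -0.2, -1.6]
gripper_width: 0.546
gripper_force: 30.0
```

```bash
python3 off.py
```

```text
off mm [-0.05 -0.    9.25] sd [0.04 0.03 0.07] rotvec [ 0.0005 -0.0004 -0.0008] F [ 0.2 -0.8 -1.4] M [ 0.06 -0.82  0.08] 0.5448752846745856 13.05
fix horizontal, tool cm [-0.005 -0.001 -0.001] down 1cm [-0.249 -0.     0.968]
```

Engaged over the stud tapers with no contact load. Press down 9 mm.

Call:
drive_tool --rows '[{"tx": -0.05,"ty": 0,"tz": 0.194,"ax": 0,"ay": 0,"az": 0,"claw": 4.0},{"tx": -0.05,"ty": 0,"tz": 0.194,"ax": 0,"ay": 0,"az": 0,"claw": 4.0},{"tx": -0.05,"ty": 0,"tz": 0.194,"ax": 0,"ay": 0,"az": 0,"claw": 4.0},{"tx": -0.05,"ty": 0,"tz": 0.194,"ax": 0,"ay": 0,"az": 0,"claw": 4.0},{"tx": 0,"ty": 0,"tz": 0,"ax": 0,"ay": 0,"az": 0,"claw": 4.0},{"tx": 0,"ty": 0,"tz": 0,"ax": 0,"ay": 0,"az": 0,"claw": 4.0}]'

```text
time_s: 13.55
tcp_pos: [0.5719, -0.2313, 0.023]
ee_rot: [[-0.93, -0.278, -0.239], [-0.269, 0.961, -0.069], [0.249, 0.0, -0.969]]
wrist_force: [1.0, -0.2, -1.5]
gripper_width: 0.547
gripper_force: 30.0
```

```bash
python3 off.py
```

```text
off mm [0.12 0.12 0.84] sd [0.02 0.02 0.01] rotvec [ 0.0006  0.0001 -0.0009] F [ 1.6 -0.1 -2.7] M [ 0.03 -1.27  0.08] 0.5466037379164306 13.8
fix horizontal, tool cm [ 0.014 -0.008  0.004] down 1cm [-0.249 -0.     0.969]
```

Call:
drive_tool --rows '[{"tx": -0.025,"ty": 0,"tz": 0.097,"ax": 0,"ay": 0,"az": 0,"claw": 4.0},{"tx": -0.025,"ty": 0,"tz": 0.097,"ax": 0,"ay": 0,"az": 0,"claw": 4.0},{"tx": 0,"ty": 0,"tz": 0,"ax": 0,"ay": 0,"az": 0,"claw": 4.0},{"tx": 0,"ty": 0,"tz": 0,"ax": 0,"ay": 0,"az": 0,"claw": 4.0}]'

```text
time_s: 14.13
tcp_pos: [0.5719, -0.2312, 0.0229]
ee_rot: [[-0.93, -0.279, -0.239], [-0.27, 0.96, -0.07], [0.249, -0.0, -0.969]]
wrist_force: [0.1, 2.5, 5.3]
gripper_width: 0.544
gripper_force: 30.0
```

```bash
python3 off.py;python3 - <<'E'
from h import *
s,p,d=look('w9');inhand('w9',-.03)
E
```

```text
off mm [0.12 0.13 0.75] sd [0.01 0.   0.01] rotvec [-0.0002 -0.0002 -0.0005] F [-0.4  1.9  5.2] M [ 0.47 -0.27 -0.23] 0.5433082929452193 14.3833
fix horizontal, tool cm [ 0.015 -0.009  0.004] down 1cm [-0.249  0.     0.969]
14.3833 [ 0.5719 -0.2312  0.0229] [[-0.9302, -0.2785, -0.2389], [-0.2697, 0.9604, -0.0696], [0.2489, -0.0003, -0.9685]] [-0.36  1.86  5.23] 0.5433082929452193
4709 n [ 0.251 -0.003 -0.968] m [ 17.8  -0.3 -26.2] x [-0.968  0.    -0.251] rect [1.6 0.5] [45.9 53.5] 0.2 ext [[-21.2, -24.0], [24.3, 24.0]]
```

Call:
drive_tool --rows '[{"tx": -0.05,"ty": 0,"tz": 0.194,"ax": 0,"ay": 0,"az": 0,"claw": 4.0},{"tx": -0.05,"ty": 0,"tz": 0.194,"ax": 0,"ay": 0,"az": 0,"claw": 4.0},{"tx": 0,"ty": 0,"tz": 0,"ax": 0,"ay": 0,"az": 0,"claw": 4.0},{"tx": 0,"ty": 0,"tz": 0,"ax": 0,"ay": 0,"az": 0,"claw": 4.0}]'

```text
time_s: 14.77
tcp_pos: [0.5719, -0.2313, 0.0228]
ee_rot: [[-0.93, -0.279, -0.239], [-0.27, 0.96, -0.071], [0.25, -0.002, -0.968]]
wrist_force: [-3.6, 5.4, 20.0]
gripper_width: 0.545
gripper_force: 30.0
```

```bash
python3 off.py
```

```text
off mm [0.13 0.11 0.59] sd [0.02 0.02 0.01] rotvec [-0.0016 -0.0011  0.    ] F [-3.5  6.6 20.6] M [ 1.34  1.89 -0.57] 0.5464207651522183 15.0167
fix horizontal, tool cm [ 0.015 -0.007  0.004] down 1cm [-0.25   0.002  0.968]
```

Call:
drive_tool --rows '[{"tx": 0.075,"ty": 0,"tz": -0.29,"ax": 0,"ay": 0,"az": 0,"claw": 4.0},{"tx": 0.075,"ty": 0,"tz": -0.29,"ax": 0,"ay": 0,"az": 0,"claw": 4.0},{"tx": 0,"ty": 0,"tz": 0,"ax": 0,"ay": 0,"az": 0,"claw": 8.7},{"tx": 0,"ty": 0,"tz": 0,"ax": 0,"ay": 0,"az": 0,"claw": 8.7},{"tx": 0,"ty": 0,"tz": 0,"ax": 0,"ay": 0,"az": 0,"claw": 8.7},{"tx": 0,"ty": 0,"tz": 0,"ax": 0,"ay": 0,"az": 0,"claw": 8.7},{"tx": 0,"ty": 0,"tz": 0,"ax": 0,"ay": 0,"az": 0,"claw": 8.7},{"tx": 0,"ty": 0,"tz": -2,"ax": 0,"ay": 0,"az": 0,"claw": 8.7},{"tx": 0,"ty": 0,"tz": -3.5,"ax": 0,"ay": 0,"az": 0,"claw": 8.7},{"tx": 0,"ty": 0,"tz": -3.5,"ax": 0,"ay": 0,"az": 0,"claw": 8.7}]'

```text
time_s: 15.85
tcp_pos: [0.592, -0.2251, 0.1103]
ee_rot: [[-0.929, -0.278, -0.244], [-0.269, 0.961, -0.069], [0.253, 0.002, -0.967]]
wrist_force: [0.4, 0.2, 0.4]
gripper_width: 0.988
gripper_force: 0.0
```

Call:
drive_tool --rows '[{"tx": 0,"ty": 0,"tz": -3,"ax": 0,"ay": 0,"az": 0,"claw": 8.7},{"tx": 2,"ty": 0,"tz": -3,"ax": 0,"ay": -0.08,"az": 0,"claw": 8.7},{"tx": 3,"ty": 0,"tz": 0,"ax": 0,"ay": -0.1,"az": 0,"claw": 8.7},{"tx": 3,"ty": 0,"tz": 0,"ax": 0,"ay": -0.07,"az": 0,"claw": 8.7},{"tx": 0,"ty": 0,"tz": 0,"ax": 0,"ay": 0,"az": 0,"claw": 8.7},{"tx": 0,"ty": 0,"tz": 0,"ax": 0,"ay": 0,"az": 0,"claw": 8.7},{"tx": 0,"ty": 0,"tz": 0,"ax": 0,"ay": 0,"az": 0,"claw": 8.7}]'

```text
time_s: 16.43
tcp_pos: [0.5319, -0.2432, 0.1815]
ee_rot: [[-0.961, -0.278, -0.001], [-0.278, 0.961, -0.001], [0.001, -0.0, -1.0]]
wrist_force: [0.7, 0.7, 0.4]
gripper_width: 1.0
gripper_force: 0.0
```

```bash
cat > rise.py <<'E'
from h import *
def rise(nm):
    th=np.radians(16.2);R2=np.array([[np.cos(th),-np.sin(th)],[np.sin(th),np.cos(th)]])
    C,_=wcloud(nm);P=C.reshape(-1,3);P=P[np.isfinite(P).all(1)];q=(P[:,:2]-[.5758,-.2303])@R2*1e3;z=P[:,2]*1e3
    k=(abs(q[:,0])<42)&(abs(q[:,1])<30)&(abs(z-52)<4)
    print(k.sum(),cv2.minAreaRect(q[k].astype(np.float32)),'z',[(x,y,np.median(z[k&(np.hypot(q[:,0]-x,q[:,1]-y)<5)]).round(1)) for x,y in [(-32,-20),(-32,20),(12,0),(30,-20),(12,20),(0,0)]])
    for x,y in [(-24,-12),(-24,12),(0,-12),(0,12),(24,-12)]:
        k=(np.hypot(q[:,0]-x,q[:,1]-y)<10)&(abs(z-64)<2.5);print((x,y),(q[k].mean(0)-[x,y]).round(2) if k.any() else None,z[k].mean().round(1))
E
python3 - <<'E'
from rise import *
s,p,d=look('w10');rise('w10')
rel(s,target(28,14))
E
```

```text
16.4333 [ 0.5319 -0.2432  0.1815] [[-0.9607, -0.2777, -0.0011], [-0.2777, 0.9607, -0.0007], [0.0012, -0.0003, -1.0]] [0.71 0.72 0.4 ] 1.0000601107742486
1919 ((-1.4300765991210938, -0.36037445068359375), (48.13416290283203, 71.8686752319336), 89.97138214111328) z [(-32, -20, np.float64(52.5)), (-32, 20, np.float64(52.7)), (12, 0, np.float64(53.3)), (30, -20, np.float64(53.3)), (12, 20, np.float64(53.6)), (0, 0, np.float64(53.3))]
(-24, -12) [-1.88 -0.39] 64.0
(-24, 12) [-1.69 -0.67] 63.9
(0, -12) [-1.87 -0.5 ] 64.1
(0, 12) [-2.16 -0.16] 64.0
(24, -12) [-2.06 -0.14] 64.2
rotvec [-0.0255 -0.2447 -0.2063]
```

```bash
python3 - <<'E'
from h import *
th=np.radians(16.2);R2=np.array([[np.cos(th),-np.sin(th)],[np.sin(th),np.cos(th)]])
C,_=wcloud('w10');P=C.reshape(-1,3);P=P[np.isfinite(P).all(1)]
Q=P[(abs(P[:,2]-.0125)<.0035)];q=(Q[:,:2]-[.5758,-.2303])@R2*1e3;q=q[(abs(q[:,0])<58)&(abs(q[:,1])<46)]
f=lambda a:np.percentile(a,[1,99]).round(1).tolist()
print([(x,len(q[abs(q[:,0]-x)<5]),f(q[abs(q[:,0]-x)<5][:,1])) for x in (-45,-20,0,20,40) if (abs(q[:,0]-x)<5).sum()>9])
print([(y,f(q[abs(q[:,1]-y)<4][:,0])) for y in(-32,-15,0,15,32) if (abs(q[:,1]-y)<4).sum()>9])
E
```

```text
[(-45, 591, [-39.8, 38.8]), (-20, 163, [-39.4, 39.7]), (0, 173, [-40.0, 39.0]), (20, 160, [-40.4, 39.8]), (40, 124, [-39.0, 34.8])]
[(-32, [-51.6, 49.5]), (-15, [-51.9, -35.9]), (0, [-51.9, -36.1]), (15, [-51.9, 50.2]), (32, [-51.8, 39.2])]
```

Call:
drive_tool --rows '[{"tx": 0,"ty": 0,"tz": -2,"ax": -0.0085,"ay": -0.0816,"az": -0.0688,"claw": 8.7},{"tx": 0,"ty": 0,"tz": -1,"ax": -0.0085,"ay": -0.0816,"az": -0.0688,"claw": 8.7},{"tx": 0,"ty": 0,"tz": 0,"ax": -0.0085,"ay": -0.0816,"az": -0.0688,"claw": 8.7},{"tx": 0,"ty": 0,"tz": 0,"ax": 0,"ay": 0,"az": 0,"claw": 8.7}]'

```text
time_s: 16.82
tcp_pos: [0.5314, -0.2438, 0.2115]
ee_rot: [[-0.856, -0.47, 0.216], [-0.456, 0.883, 0.115], [-0.245, 0.0, -0.97]]
wrist_force: [-0.7, -0.5, 0.5]
gripper_width: 0.995
gripper_force: 0.0
```

```bash
python3 - <<'E'
from h import *
s=sense();Rt=target(28,14);rel(s,Rt,np.array([.6443,.1145,.0595])-Rt@[-.025,0,.12])
E
```

```text
rotvec [0.0006 0.0029 0.0006]
shift in target axes cm [-19.82  26.34   9.23] present axes [-19.81  26.32   9.3 ]
```

Call:
drive_tool --rows '[{"tx": -2,"ty": 2.6,"tz": 0,"ax": 0,"ay": 0,"az": 0,"claw": 8.7},{"tx": -2,"ty": 2.6,"tz": 0,"ax": 0,"ay": 0,"az": 0,"claw": 8.7},{"tx": -2,"ty": 2.7,"tz": 0,"ax": 0,"ay": 0,"az": 0,"claw": 8.7},{"tx": -2,"ty": 2.7,"tz": 0,"ax": 0,"ay": 0,"az": 0,"claw": 8.7},{"tx": -2,"ty": 2.7,"tz": 0,"ax": 0,"ay": 0,"az": 0,"claw": 8.7},{"tx": -2,"ty": 2.6,"tz": 0,"ax": 0,"ay": 0,"az": 0,"claw": 8.7},{"tx": -2,"ty": 2.6,"tz": 0,"ax": 0,"ay": 0,"az": 0,"claw": 8.7},{"tx": -2,"ty": 2.6,"tz": 0,"ax": 0,"ay": 0,"az": 0,"claw": 8.7},{"tx": -2,"ty": 2.6,"tz": 1,"ax": 0,"ay": 0,"az": 0,"claw": 8.7},{"tx": -1.8,"ty": 2.6,"tz": 2,"ax": 0,"ay": 0,"az": 0,"claw": 8.7}]'

```text
time_s: 17.65
tcp_pos: [0.5861, 0.0859, 0.2319]
ee_rot: [[-0.855, -0.471, 0.217], [-0.457, 0.882, 0.114], [-0.245, -0.001, -0.969]]
wrist_force: [1.6, 0.2, -0.5]
gripper_width: 0.997
gripper_force: 0.0
```

Call:
drive_tool --rows '[{"tx": 0,"ty": 0,"tz": 3,"ax": 0,"ay": 0,"az": 0,"claw": 8.7},{"tx": 0,"ty": 0,"tz": 3,"ax": 0,"ay": 0,"az": 0,"claw": 8.7},{"tx": 0,"ty": 0,"tz": 0,"ax": 0,"ay": 0,"az": 0,"claw": 8.7},{"tx": 0,"ty": 0,"tz": 0,"ax": 0,"ay": 0,"az": 0,"claw": 8.7},{"tx": 0,"ty": 0,"tz": 0,"ax": 0,"ay": 0,"az": 0,"claw": 8.7}]'

```text
time_s: 18.07
tcp_pos: [0.5975, 0.0899, 0.1726]
ee_rot: [[-0.856, -0.47, 0.214], [-0.457, 0.882, 0.113], [-0.242, -0.001, -0.97]]
wrist_force: [-0.5, 0.7, 0.7]
gripper_width: 0.998
gripper_force: 0.0
```

```bash
python3 - <<'E'
from h import *
s,p,d=look('w11');n=np.array([-.4241,-.2214,.8781])
for t in(.002,.003):
    r=block('w11',n,-.2665,.02,[.6443,.1145,.0595],tol=t,rad=.05);print(r)
R=s['ee_rot'];c=r['centre'];print('face centre in tool',R.T@(c-s['tcp_pos'])*100)
C,_=wcloud('w11');h=C@n+.2665;print(np.nanmedian(h[(np.linalg.norm(C-[.62,.165,.046],axis=-1)<.02)]))
G=c+n*0.000-n*.000
for up in (0,.004):
    print('TCP shift', R.T@(c+n*up-s['tcp_pos'])*100+[0,0,1.9])
print('n in tool',R.T@n)
E
```

```text
18.0667 [0.5975 0.0899 0.1726] [[-0.8561, -0.4704, 0.2139], [-0.4565, 0.8825, 0.1135], [-0.2421, -0.0005, -0.9702]] [-0.47  0.65  0.69] 0.9980128467524109
{'N': 1572, 'centre': array([0.645 , 0.1143, 0.0595]), 'size': array([72.1, 46.1]), 'ang': 0.2, 'x': array([0.778, 0.406, 0.478]), 'y': array([-0.463,  0.886,  0.   ]), 'hmed': np.float64(0.019939458404171398), 'ext': [[-32.3, -21.8], [39.3, 23.2]], 'm': array([0.64266888, 0.11186815, 0.05782205])}
{'N': 1657, 'centre': array([0.645 , 0.1143, 0.0596]), 'size': array([72.2, 46.1]), 'ang': 0.2, 'x': array([0.778, 0.406, 0.478]), 'y': array([-0.463,  0.886,  0.   ]), 'hmed': np.float64(0.019960493953861708), 'ext': [[-32.9, -21.8], [39.0, 23.0]], 'm': array([0.6430799 , 0.1120862 , 0.05814047])}
face centre in tool [-2.44550966 -0.07529074 12.25534902]
0.0002894033819059172
TCP shift [-2.44550966 -0.07529074 14.15534902]
TCP shift [-2.34489074 -0.07382402 13.76822653]
n in tool [ 0.25154729  0.0036668  -0.96780623]
```

Call:
drive_tool --rows '[{"tx": -1.1,"ty": -0.07,"tz": 1,"ax": 0,"ay": 0,"az": 0,"claw": 8.7},{"tx": -1.17,"ty": 0,"tz": 2,"ax": 0,"ay": 0,"az": 0,"claw": 8.7},{"tx": 0,"ty": 0,"tz": 3,"ax": 0,"ay": 0,"az": 0,"claw": 8.7},{"tx": 0,"ty": 0,"tz": 3,"ax": 0,"ay": 0,"az": 0,"claw": 8.7},{"tx": 0,"ty": 0,"tz": 2,"ax": 0,"ay": 0,"az": 0,"claw": 8.7},{"tx": 0,"ty": 0,"tz": 1.5,"ax": 0,"ay": 0,"az": 0,"claw": 8.7},{"tx": 0,"ty": 0,"tz": 0,"ax": 0,"ay": 0,"az": 0,"claw": 8.7},{"tx": 0,"ty": 0,"tz": 0,"ax": 0,"ay": 0,"az": 0,"claw": 8.7}]'

```text
time_s: 18.78
tcp_pos: [0.6435, 0.1133, 0.0571]
ee_rot: [[-0.856, -0.47, 0.214], [-0.456, 0.883, 0.114], [-0.243, 0.0, -0.97]]
wrist_force: [-0.0, -0.8, 0.0]
gripper_width: 1.002
gripper_force: 0.0
```

```bash
python3 - <<'E'
from h import *
s=sense();R=s['ee_rot'];n=np.array([-.4241,-.2214,.8781]);print(s['joints'].round(1))
v=s['tcp_pos']-R[:,2]*.019-[.645,.1143,.0595]
print('grasp pt minus face centre x,y,n mm',[round(float(v@a)*1e3,1) for a in ([.778,.406,.478],[-.463,.886,0],n)])
print('fix tool cm (to x=0,n=7)',(R.T@(-v+.007*n)*100).round(2))
E
```

```text
[ 23.6  26.3 -16.6  -2.  -33.1 -84. ]
grasp pt minus face centre x,y,n mm [2.0, -0.3, 17.1]
fix tool cm (to x=0,n=7) [-0.05  0.03  1.03]
```

Another 1 cm down, then close.

Call:
drive_tool --rows '[{"tx": -0.05,"ty": 0.03,"tz": 0.6,"ax": 0,"ay": 0,"az": 0,"claw": 8.7},{"tx": 0,"ty": 0,"tz": 0.43,"ax": 0,"ay": 0,"az": 0,"claw": 8.7},{"tx": 0,"ty": 0,"tz": 0,"ax": 0,"ay": 0,"az": 0,"claw": 8.7},{"tx": 0,"ty": 0,"tz": 0,"ax": 0,"ay": 0,"az": 0,"claw": 4.0},{"tx": 0,"ty": 0,"tz": 0,"ax": 0,"ay": 0,"az": 0,"claw": 4.0},{"tx": 0,"ty": 0,"tz": 0,"ax": 0,"ay": 0,"az": 0,"claw": 4.0},{"tx": 0,"ty": 0,"tz": 0,"ax": 0,"ay": 0,"az": 0,"claw": 4.0},{"tx": 0,"ty": 0,"tz": 0,"ax": 0,"ay": 0,"az": 0,"claw": 4.0},{"tx": 0,"ty": 0,"tz": 0,"ax": 0,"ay": 0,"az": 0,"claw": 4.0},{"tx": 0,"ty": 0,"tz": 0,"ax": 0,"ay": 0,"az": 0,"claw": 4.0}]'

```text
time_s: 19.62
tcp_pos: [0.6451, 0.1151, 0.0459]
ee_rot: [[-0.857, -0.47, 0.213], [-0.456, 0.883, 0.114], [-0.242, 0.001, -0.97]]
wrist_force: [0.7, -1.3, 1.0]
gripper_width: 0.555
gripper_force: 0.1
```

Call:
drive_tool --rows '[{"tx": 0.25,"ty": 0,"tz": -1,"ax": 0,"ay": 0,"az": 0,"claw": 4.0},{"tx": 0.5,"ty": 0,"tz": -2,"ax": 0,"ay": 0,"az": 0,"claw": 4.0},{"tx": 0.5,"ty": 0,"tz": -2,"ax": 0,"ay": 0,"az": 0,"claw": 4.0},{"tx": 0,"ty": 0,"tz": -3,"ax": 0,"ay": 0,"az": 0,"claw": 4.0},{"tx": 0,"ty": 0,"tz": -3,"ax": 0,"ay": 0,"az": 0,"claw": 4.0},{"tx": 0,"ty": 0,"tz": -3,"ax": 0,"ay": 0,"az": 0,"claw": 4.0},{"tx": 0,"ty": 0,"tz": -3,"ax": 0,"ay": 0,"az": 0,"claw": 4.0},{"tx": 0,"ty": 0,"tz": 0,"ax": 0,"ay": 0,"az": 0,"claw": 4.0},{"tx": 0,"ty": 0,"tz": 0,"ax": 0,"ay": 0,"az": 0,"claw": 4.0}]'

```text
time_s: 20.37
tcp_pos: [0.5983, 0.09, 0.2106]
ee_rot: [[-0.856, -0.47, 0.217], [-0.455, 0.883, 0.116], [-0.246, 0.001, -0.969]]
wrist_force: [-0.1, 0.1, -1.8]
gripper_width: 0.538
gripper_force: 30.0
```

```bash
python3 - <<'E'
from h import *
s,p,d=look('w12',(140,270,240,400),4.5);C=cloud(d)
for v in range(170,262,8): print(v,[np.round(C[v,u]*1e3).astype(int).tolist() for u in (295,320,345)])
rel(s,target(16.2,-14.4))
E
```

```text
20.3667 [0.5983 0.09   0.2106] [[-0.8558, -0.4698, 0.2167], [-0.4552, 0.8828, 0.116], [-0.2458, 0.0006, -0.9693]] [-0.14  0.12 -1.8 ] 0.5378932143091295
170 [[2, -31, 185], [2, -1, 185], [2, 30, 184]]
178 [[-8, -31, 183], [-8, -1, 182], [-8, 30, 182]]
186 [[30, -16, -5], [30, -1, -4], [30, 15, -5]]
194 [[25, -16, -6], [25, 0, -6], [26, 14, -7]]
202 [[21, -16, -7], [21, 0, -8], [21, 15, -8]]
210 [[18, -15, -14], [16, 0, -9], [18, 14, -14]]
218 [[15, -15, -20], [11, 0, -10], [15, 14, -20]]
226 [[11, -15, -21], [7, 0, -11], [11, 14, -22]]
234 [[7, -15, -23], [2, 0, -12], [6, 14, -22]]
242 [[2, -15, -24], [-3, 0, -14], [2, 14, -23]]
250 [[-2, -15, -27], [-7, 0, -15], [-2, 14, -26]]
258 [[-7, -15, -27], [-13, 0, -16], [-8, 14, -25]]
rotvec [3.000e-04 4.978e-01 2.084e-01]
```

View pics/w12.png

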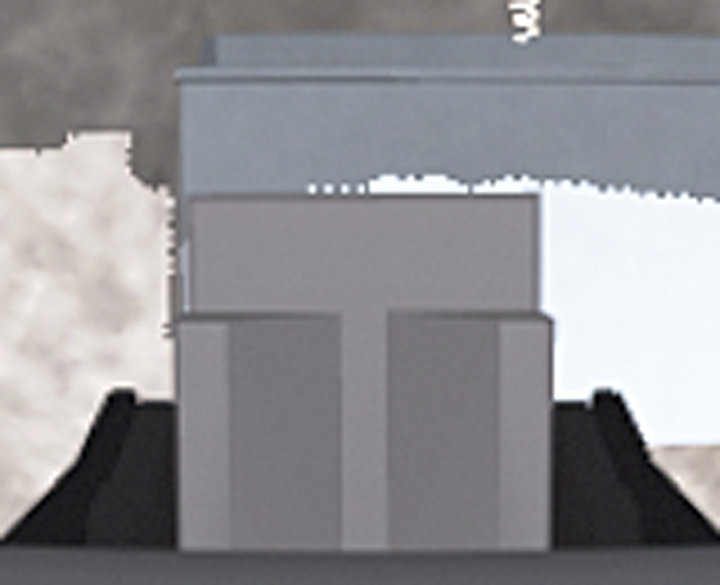

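The cap is held squarely, with its lower end edge at crop row ≈195 and sides at x≈190/540. Next: in-hand pose by depth.

Call:
drive_tool --rows '[{"tx": 0,"ty": 0,"tz": 0,"ax": 0,"ay": 0.0996,"az": 0.0417,"claw": 4.0},{"tx": 0,"ty": 0,"tz": 0,"ax": 0,"ay": 0.0996,"az": 0.0417,"claw": 4.0},{"tx": 0,"ty": 0,"tz": 0,"ax": 0,"ay": 0.0996,"az": 0.0417,"claw": 4.0},{"tx": 0,"ty": 0,"tz": 0,"ax": 0,"ay": 0.0996,"az": 0.0417,"claw": 4.0},{"tx": 0,"ty": 0,"tz": 0,"ax": 0,"ay": 0.0996,"az": 0.0417,"claw": 4.0},{"tx": 0,"ty": 0,"tz": 0,"ax": 0,"ay": 0,"az": 0,"claw": 4.0},{"tx": 0,"ty": 0,"tz": 0,"ax": 0,"ay": 0,"az": 0,"claw": 4.0}]'

```text
time_s: 21.0
tcp_pos: [0.5981, 0.0902, 0.2036]
ee_rot: [[-0.927, -0.279, -0.249], [-0.27, 0.96, -0.073], [0.259, -0.0, -0.966]]
wrist_force: [0.1, -0.5, -0.7]
gripper_width: 0.542
gripper_force: 30.0
```

```bash
python3 - <<'E'
from h import *
for nm,z in (('w12',-.0125),):
    n,m,x,y,r=inhand(nm,z)
    d=np.load('pics/w12.npy');P=cloud(d)[120:262,200:440].reshape(-1,3);a=(P-m)@x*1e3;b=(P-m)@y*1e3;h=(P-m)@n*1e3
    k=(abs(h)<1.5)&(abs(b)<18);print('x end',np.percentile(a[k],[.5,1,3,99]).round(1))
    k=(abs(h)<1.5)&(a<-15)&(abs(b)<30)&(a>-60);print('y ext',np.percentile(b[k],[1,99]).round(1))
    k=(abs(h-14)<1.5)&(abs(b)<30);print('jaw',np.percentile(a[k],[1,99]).round(1),np.percentile(b[k],[1,99]).round(1))
    a0=np.percentile(a[(abs(h)<1.5)&(abs(b)<18)],.7)+36
    print('pitch',np.degrees(np.arctan2(n[0],-n[2])),'origin mm',((m*1e3+a0*x-20*n)).round(1))
E
```

```text
2739 n [ 0.289 -0.002 -0.957] m [18.8 -0.5 -8.2] x [-0.957  0.    -0.289] rect [ 9.9 -0.1] [47.6 47.4] 0.1 ext [[-13.8, -23.7], [33.1, 23.4]]
x end [-13.8 -13.8 -13.2  32.7]Traceback (most recent call last):
  File "<stdin>", line 6, in <module>
    return _quantile_unchecked(
        a, q, axis, out, overwrite_input, method, keepdims, weights)
    return _ureduce(a,
                    func=_quantile_ureduce_func,
    ...<5 lines>...
                    overwrite_input=overwrite_input,
                    method=method)
    r = func(a, **kwargs)
    result = _quantile(arr,
                       quantiles=q,
    ...<2 lines>...
                       out=out,
                       weights=wgt)
    slices_having_nans = np.isnan(arr[-1, ...])
                                  ~~~^^^^^^^^^
IndexError: index -1 is out of bounds for axis 0 with size 0
```

```bash
python3 - <<'E'
from h import *
for nm in ('w12','w13'):
    if nm=='w13': s,_,_=look('w13')
    n,m,x,y,r=inhand(nm,-.0125)
    P=cloud(np.load(f'pics/{nm}.npy'))[120:262,200:440].reshape(-1,3)
    Q=P[(abs((P-m)@n-.014)<.0035)&(abs(abs(P[:,1])-.020)<.0045)&(abs(P[:,0])<.03)]
    for t in(.002,.001):
        mm=Q.mean(0);nn=np.linalg.svd(Q-mm,full_matrices=False)[2][2];nn*=-np.sign(nn[2]);Q=Q[abs((Q-mm)@nn)<t]
    print('jaw tops',len(Q),nn.round(3),'pitch',np.degrees(np.arctan2(nn[0],-nn[2])),np.degrees(np.arctan2(n[0],-n[2])),'step',(mm-m)@n*1e3)
    print('origin',((m+x*(np.percentile(((P-m)@x)[(abs((P-m)@n)<.0015)&(abs((P-m)@y)<.018)],.7)+.036)-.02*n)*1e3).round(1))
R=s['ee_rot'];print('n world',R@n, R@nn)
E
```

```text
2739 n [ 0.289 -0.002 -0.957] m [18.8 -0.5 -8.2] x [-0.957  0.    -0.289] rect [ 9.9 -0.1] [47.6 47.4] 0.1 ext [[-13.8, -23.7], [33.1, 23.4]]
jaw tops 1229 [ 0.242 -0.003 -0.97 ] pitch 13.993919932323076 16.785532453490326 step 12.717664961071995
origin [-8.2 -0.5  4.5]
21.0 [0.5981 0.0902 0.2036] [[-0.9275, -0.2792, -0.2487], [-0.2696, 0.9602, -0.0727], [0.2591, -0.0003, -0.9658]] [ 0.05 -0.54 -0.72] 0.5418653324639442
2731 n [ 0.296  0.001 -0.955] m [18.7 -0.5 -8.2] x [-0.955  0.    -0.296] rect [ 9.8 -0.1] [47.6 47.4] 0.1 ext [[-14.0, -23.7], [32.9, 23.4]]
jaw tops 1225 [ 0.25  -0.001 -0.968] pitch 14.505223079810778 17.24553464952803 step 12.62640513124064
origin [-8.3 -0.5  4.4]
n world [-0.03760116 -0.00989477  0.99924384] [0.008819   0.00172203 0.99995963]
```

```bash
cat > capt.py <<'E'
from off import *
B=np.array([.5756,-.2303,.0525]);Rt=target(16.2,-14.3);b=np.array([-.0077,-.0001,.0063])
if __name__=='__main__':
    if len(sys.argv)>1: rel(sense(),Rt,B+[0,0,float(sys.argv[1])]-Rt@b)
    else: off(B,Rt,b)
E
python3 capt.py .05
```

```text
rotvec [-0.0006 -0.0101  0.0003]
shift in target axes cm [  8.94 -30.13  12.05] present axes [  8.83 -30.12  12.16]
```

Call:
drive_tool --rows '[{"tx": 0.5,"ty": -2.1,"tz": 0,"ax": 0,"ay": -0.0101,"az": 0,"claw": 4.0},{"tx": 1,"ty": -3.5,"tz": 0,"ax": 0,"ay": 0,"az": 0,"claw": 4.0},{"tx": 1,"ty": -3.5,"tz": 0,"ax": 0,"ay": 0,"az": 0,"claw": 4.0},{"tx": 1,"ty": -3.5,"tz": 0,"ax": 0,"ay": 0,"az": 0,"claw": 4.0},{"tx": 1,"ty": -3.5,"tz": 0,"ax": 0,"ay": 0,"az": 0,"claw": 4.0},{"tx": 1,"ty": -3.5,"tz": 0,"ax": 0,"ay": 0,"az": 0,"claw": 4.0},{"tx": 1,"ty": -3.5,"tz": 0,"ax": 0,"ay": 0,"az": 0,"claw": 4.0},{"tx": 1,"ty": -3.5,"tz": 0,"ax": 0,"ay": 0,"az": 0,"claw": 4.0},{"tx": 1,"ty": -2.5,"tz": 0,"ax": 0,"ay": 0,"az": 0,"claw": 4.0},{"tx": 0.44,"ty": -1,"tz": 1,"ax": 0,"ay": 0,"az": 0,"claw": 4.0}]'

```text
time_s: 21.88
tcp_pos: [0.5961, -0.2278, 0.2228]
ee_rot: [[-0.934, -0.276, -0.228], [-0.268, 0.961, -0.07], [0.239, -0.004, -0.971]]
wrist_force: [0.5, 0.6, -0.0]
gripper_width: 0.541
gripper_force: 30.0
```

Call:
drive_tool --rows '[{"tx": 0,"ty": 0,"tz": 3,"ax": 0,"ay": 0,"az": 0,"claw": 4.0},{"tx": 0,"ty": 0,"tz": 3,"ax": 0,"ay": 0,"az": 0,"claw": 4.0},{"tx": 0,"ty": 0,"tz": 3,"ax": 0,"ay": 0,"az": 0,"claw": 4.0},{"tx": 0,"ty": 0,"tz": 2,"ax": 0,"ay": 0,"az": 0,"claw": 4.0},{"tx": 0,"ty": 0,"tz": 0,"ax": 0,"ay": 0,"az": 0,"claw": 4.0},{"tx": 0,"ty": 0,"tz": 0,"ax": 0,"ay": 0,"az": 0,"claw": 4.0}]'

```text
time_s: 22.38
tcp_pos: [0.5699, -0.2312, 0.1134]
ee_rot: [[-0.931, -0.28, -0.235], [-0.271, 0.96, -0.069], [0.245, -0.0, -0.97]]
wrist_force: [0.1, -0.6, -0.5]
gripper_width: 0.541
gripper_force: 30.0
```

```bash
python3 capt.py
```

```text
off mm [ 1.98  0.51 54.57] sd [0.96 0.08 0.79] rotvec [-0.0022  0.0064  0.0006] F [ 0.  -0.7 -1.4] M [ 0.18 -0.56 -0.02] 0.5369271583034905 22.6333
fix horizontal, tool cm [0.198 0.006 0.049] down 1cm [-0.24   0.002  0.971]
```

Call:
drive_tool --rows '[{"tx": 0.2,"ty": 0.006,"tz": 0.05,"ax": -0.0022,"ay": 0.0064,"az": 0,"claw": 4.0},{"tx": -0.29,"ty": 0,"tz": 1.13,"ax": 0,"ay": 0,"az": 0,"claw": 4.0},{"tx": -0.29,"ty": 0,"tz": 1.13,"ax": 0,"ay": 0,"az": 0,"claw": 4.0},{"tx": -0.29,"ty": 0,"tz": 1.13,"ax": 0,"ay": 0,"az": 0,"claw": 4.0},{"tx": 0,"ty": 0,"tz": 0,"ax": 0,"ay": 0,"az": 0,"claw": 4.0},{"tx": 0,"ty": 0,"tz": 0,"ax": 0,"ay": 0,"az": 0,"claw": 4.0},{"tx": 0,"ty": 0,"tz": 0,"ax": 0,"ay": 0,"az": 0,"claw": 4.0},{"tx": 0,"ty": 0,"tz": 0,"ax": 0,"ay": 0,"az": 0,"claw": 4.0},{"tx": 0,"ty": 0,"tz": 0,"ax": 0,"ay": 0,"az": 0,"claw": 4.0}]'

```text
time_s: 23.38
tcp_pos: [0.5694, -0.232, 0.0789]
ee_rot: [[-0.93, -0.279, -0.239], [-0.27, 0.96, -0.068], [0.248, 0.001, -0.969]]
wrist_force: [0.2, 0.1, -1.2]
gripper_width: 0.542
gripper_force: 30.0
```

```bash
python3 capt.py
```

```text
off mm [-0.72 -0.09 18.3 ] sd [0.13 0.04 0.1 ] rotvec [ 0.0013 -0.0017 -0.    ] F [-0.5  0.3 -0.4] M [ 0.16 -0.62 -0.04] 0.5397865917317755 23.6333
fix horizontal, tool cm [-0.069 -0.012 -0.018] down 1cm [-0.249 -0.001  0.969]
```

Correct 0.7 mm and go down 9 mm.

Call:
drive_tool --rows '[{"tx": -0.07,"ty": -0.012,"tz": -0.018,"ax": 0,"ay": -0.001,"az": 0,"claw": 4.0},{"tx": -0.075,"ty": 0,"tz": 0.29,"ax": 0,"ay": 0,"az": 0,"claw": 4.0},{"tx": -0.075,"ty": 0,"tz": 0.29,"ax": 0,"ay": 0,"az": 0,"claw": 4.0},{"tx": -0.075,"ty": 0,"tz": 0.29,"ax": 0,"ay": 0,"az": 0,"claw": 4.0},{"tx": 0,"ty": 0,"tz": 0,"ax": 0,"ay": 0,"az": 0,"claw": 4.0},{"tx": 0,"ty": 0,"tz": 0,"ax": 0,"ay": 0,"az": 0,"claw": 4.0},{"tx": 0,"ty": 0,"tz": 0,"ax": 0,"ay": 0,"az": 0,"claw": 4.0}]'

```text
time_s: 24.22
tcp_pos: [0.5696, -0.2318, 0.0693]
ee_rot: [[-0.93, -0.279, -0.239], [-0.27, 0.96, -0.068], [0.249, 0.002, -0.969]]
wrist_force: [-0.7, -0.0, -0.5]
gripper_width: 0.543
gripper_force: 30.0
```

```bash
python3 capt.py
```

```text
off mm [-0.28  0.08  8.88] sd [0.03 0.02 0.05] rotvec [ 0.0017 -0.0016  0.    ] F [ 0.5  0.6 -1.3] M [ 0.06 -0.57 -0.03] 0.5430500436846033 24.4667
fix horizontal, tool cm [-0.023 -0.016 -0.006] down 1cm [-0.248 -0.002  0.969]
```

Call:
drive_tool --rows '[{"tx": -0.075,"ty": -0.016,"tz": 0.2,"ax": 0.0015,"ay": 0,"az": 0,"claw": 4.0},{"tx": -0.05,"ty": 0,"tz": 0.194,"ax": 0,"ay": 0,"az": 0,"claw": 4.0},{"tx": -0.05,"ty": 0,"tz": 0.194,"ax": 0,"ay": 0,"az": 0,"claw": 4.0},{"tx": -0.05,"ty": 0,"tz": 0.194,"ax": 0,"ay": 0,"az": 0,"claw": 4.0},{"tx": 0,"ty": 0,"tz": 0,"ax": 0,"ay": 0,"az": 0,"claw": 4.0},{"tx": 0,"ty": 0,"tz": 0,"ax": 0,"ay": 0,"az": 0,"claw": 4.0}]'

```text
time_s: 24.97
tcp_pos: [0.57, -0.2318, 0.0607]
ee_rot: [[-0.93, -0.279, -0.239], [-0.27, 0.96, -0.069], [0.248, 0.0, -0.969]]
wrist_force: [0.0, -0.6, 0.0]
gripper_width: 0.542
gripper_force: 30.0
```

```bash
python3 capt.py
```

```text
off mm [0.04 0.07 0.24] sd [0.03 0.02 0.02] rotvec [ 0.0005 -0.0015  0.    ] F [ 0.7 -0.  -1.4] M [ 0.18 -0.96 -0.05] 0.5366323048872974 25.2167
fix horizontal, tool cm [ 0.006 -0.005  0.002] down 1cm [-0.249 -0.001  0.969]
```

Now press on to about 15–20 N.

Call:
drive_tool --rows '[{"tx": -0.05,"ty": 0,"tz": 0.194,"ax": 0,"ay": 0,"az": 0,"claw": 4.0},{"tx": -0.05,"ty": 0,"tz": 0.194,"ax": 0,"ay": 0,"az": 0,"claw": 4.0},{"tx": 0,"ty": 0,"tz": 0,"ax": 0,"ay": 0,"az": 0,"claw": 4.0},{"tx": 0,"ty": 0,"tz": 0,"ax": 0,"ay": 0,"az": 0,"claw": 4.0}]'

```text
time_s: 25.55
tcp_pos: [0.57, -0.2319, 0.0605]
ee_rot: [[-0.93, -0.28, -0.239], [-0.271, 0.96, -0.071], [0.249, -0.001, -0.969]]
wrist_force: [-2.1, 3.3, 10.6]
gripper_width: 0.543
gripper_force: 30.0
```

```bash
python3 capt.py
```

```text
off mm [ 0.11 -0.07  0.02] sd [0.01 0.01 0.01] rotvec [-0.0012 -0.0018  0.0005] F [-3.2  2.8 11.4] M [ 0.94  1.01 -0.34] 0.5408834675166563 25.8
fix horizontal, tool cm [0.008 0.009 0.002] down 1cm [-0.249  0.001  0.969]
```

Call:
drive_tool --rows '[{"tx": -0.05,"ty": 0,"tz": 0.194,"ax": 0,"ay": 0,"az": 0,"claw": 4.0},{"tx": 0,"ty": 0,"tz": 0,"ax": 0,"ay": 0,"az": 0,"claw": 4.0},{"tx": 0,"ty": 0,"tz": 0,"ax": 0,"ay": 0,"az": 0,"claw": 4.0},{"tx": 0,"ty": 0,"tz": 0,"ax": 0,"ay": 0,"az": 0,"claw": 4.0}]'

```text
time_s: 26.13
tcp_pos: [0.57, -0.232, 0.0604]
ee_rot: [[-0.93, -0.28, -0.238], [-0.271, 0.96, -0.071], [0.249, -0.002, -0.969]]
wrist_force: [-4.0, 5.0, 18.8]
gripper_width: 0.543
gripper_force: 30.0
```

Call:
drive_tool --rows '[{"tx": 0.075,"ty": 0,"tz": -0.29,"ax": 0,"ay": 0,"az": 0,"claw": 4.0},{"tx": 0.075,"ty": 0,"tz": -0.29,"ax": 0,"ay": 0,"az": 0,"claw": 4.0},{"tx": 0,"ty": 0,"tz": 0,"ax": 0,"ay": 0,"az": 0,"claw": 8.7},{"tx": 0,"ty": 0,"tz": 0,"ax": 0,"ay": 0,"az": 0,"claw": 8.7},{"tx": 0,"ty": 0,"tz": 0,"ax": 0,"ay": 0,"az": 0,"claw": 8.7},{"tx": 0,"ty": 0,"tz": 0,"ax": 0,"ay": 0,"az": 0,"claw": 8.7},{"tx": 0,"ty": 0,"tz": 0,"ax": 0,"ay": 0,"az": 0,"claw": 8.7},{"tx": 0,"ty": 0,"tz": -2,"ax": 0,"ay": 0,"az": 0,"claw": 8.7},{"tx": 0,"ty": 0,"tz": -3.5,"ax": 0,"ay": 0,"az": 0,"claw": 8.7},{"tx": 0,"ty": 0,"tz": -3.5,"ax": 0,"ay": 0,"az": 0,"claw": 8.7}]'

```text
time_s: 26.97
tcp_pos: [0.5905, -0.2256, 0.1482]
ee_rot: [[-0.929, -0.279, -0.243], [-0.27, 0.96, -0.069], [0.252, 0.002, -0.968]]
wrist_force: [1.4, -0.4, 0.4]
gripper_width: 0.98
gripper_force: 0.0
```

Call:
drive_tool --rows '[{"tx": 0,"ty": 0,"tz": -3,"ax": 0,"ay": 0,"az": 0,"claw": 8.7},{"tx": 2,"ty": 0,"tz": -3,"ax": 0,"ay": -0.08,"az": 0,"claw": 8.7},{"tx": 3,"ty": 0,"tz": 0,"ax": 0,"ay": -0.1,"az": 0,"claw": 8.7},{"tx": 3,"ty": 0,"tz": 0,"ax": 0,"ay": -0.07,"az": 0,"claw": 8.7},{"tx": 0,"ty": 0,"tz": 0,"ax": 0,"ay": 0,"az": 0,"claw": 8.7},{"tx": 0,"ty": 0,"tz": 0,"ax": 0,"ay": 0,"az": 0,"claw": 8.7},{"tx": 0,"ty": 0,"tz": 0,"ax": 0,"ay": 0,"az": 0,"claw": 8.7}]'

```text
time_s: 27.55
tcp_pos: [0.5301, -0.2438, 0.2193]
ee_rot: [[-0.96, -0.279, -0.0], [-0.279, 0.96, -0.001], [0.001, -0.0, -1.0]]
wrist_force: [0.5, 1.0, 0.2]
gripper_width: 0.998
gripper_force: 0.0
```

```bash
python3 - <<'E'
from h import *
look('w14',(80,270,220,420),3)
th=np.radians(16.2);R2=np.array([[np.cos(th),-np.sin(th)],[np.sin(th),np.cos(th)]])
C,_=wcloud('w14');P=C.reshape(-1,3);P=P[np.isfinite(P).all(1)];q=(P[:,:2]-[.5758,-.2303])@R2*1e3;z=P[:,2]*1e3
ins=(abs(q[:,0])<42)&(abs(q[:,1])<30)
for h,b in((72,'base'),(86,'jaw'),(52,'riser')):
    k=ins&(abs(z-h)<3);print(b,k.sum(),cv2.minAreaRect(q[k].astype(np.float32)) if k.sum()>5 else '',np.median(z[k]) if k.any() else '')
print('z',[(x,y,np.median(z[np.hypot(q[:,0]-x,q[:,1]-y)<3.5]).round(1)) for x,y in [(-31,-18),(-31,18),(27,-18),(24,8),(-15,-20),(-15,20),(12,-20),(12,20)]])
E
```

```text
27.55 [ 0.5301 -0.2438  0.2193] [[-0.9604, -0.2786, -0.0004], [-0.2786, 0.9604, -0.0006], [0.0005, -0.0004, -1.0]] [0.53 0.97 0.18] 0.9975517159218146
base 1101 ((-0.9575271606445312, -0.25576019287109375), (72.8515396118164, 47.95586013793945), 0.2357601374387741) 73.84333612874313
jaw 735 ((-0.13741111755371094, -0.1690540313720703), (48.013465881347656, 41.05251693725586), 89.43987274169922) 87.13485463097106
riser 42 ((-36.21944808959961, -0.4452342987060547), (0.6595588326454163, 48.13214111328125), 0.08129802346229553) 51.77867366403024
z [(-31, -18, np.float64(74.4)), (-31, 18, np.float64(74.3)), (27, -18, np.float64(73.3)), (24, 8, np.float64(73.5)), (-15, -20, np.float64(88.2)), (-15, 20, np.float64(88.3)), (12, -20, np.float64(87.5)), (12, 20, np.float64(87.6))]
```

View pics/w14.png

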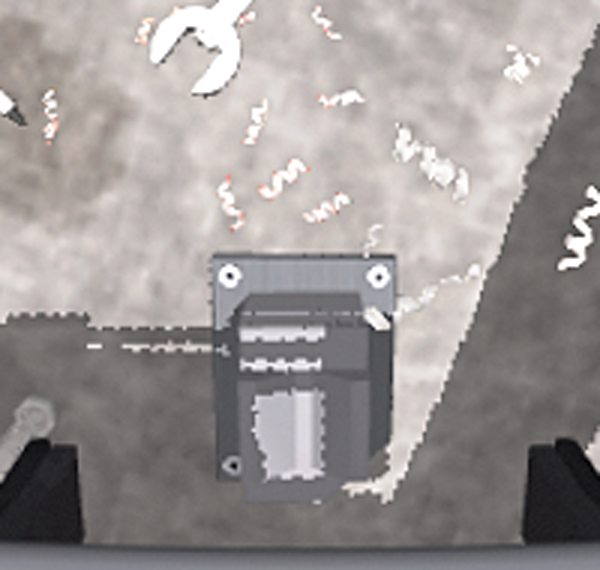

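The stack stands on the plate, with cut corners aligned at lower right. The depth hints that the cap's near (-x) end may sit 1–2 mm high, so I'll check against the bench slope in the same images.

```bash
python3 - <<'E'
from h import *
look('w15')
th=np.radians(16.2);R2=np.array([[np.cos(th),-np.sin(th)],[np.sin(th),np.cos(th)]])
for nm in('w2','w10','w14','w15'):
    C,_=wcloud(nm);P=C.reshape(-1,3);P=P[np.isfinite(P).all(1)];q=(P[:,:2]-[.5758,-.2303])@R2*1e3;z=P[:,2]*1e3
    def plane(k):
        A=np.c_[q[k],np.ones(k.sum())]
        for _ in range(4):
            c=np.linalg.lstsq(A,z[k],rcond=None)[0];r=abs(A@c-z[k]);j=np.where(k)[0];k=k.copy();k[j[r>max(.8,2*np.median(r))]]=False;A=np.c_[q[k],np.ones(k.sum())]
        return c.round(4),k.sum()
    R=np.hypot(*q.T)
    print(nm,'bench',plane((abs(z)<6)&(R<150)&(R>70)))
    for b,h in(('riser',52.7),('cap base',73.5),('jaw',87.5)):
        k=(abs(q[:,0])<34)&(abs(q[:,1])<22)&(abs(z-h)<2.5)
        if b=='cap base':k&=abs(q[:,0])>22
        if b=='jaw':k&=(abs(q[:,1])>17)&(abs(q[:,0])<18)
        if k.sum()>60: print('  ',b,plane(k))
E
```

```text
27.6 [ 0.5307 -0.2435  0.2187] [[-0.9602, -0.2792, -0.0011], [-0.2792, 0.9602, -0.0004], [0.0012, -0.0001, -1.0]] [-0.33  0.39  0.27] 0.9953787128745812
w2 bench (array([-5.000e-04, -0.000e+00,  5.155e-01]), np.int64(16642))
w10 bench (array([-5.000e-04,  3.000e-04,  5.133e-01]), np.int64(16458))
   riser (array([1.1300e-02, 5.0000e-03, 5.3289e+01]), np.int64(1131))
w14 bench (array([-4.000e-04, -1.000e-04,  4.927e-01]), np.int64(14274))
   cap base (array([-1.30000e-02, -1.40000e-03,  7.37937e+01]), np.int64(480))
   jaw (array([-1.54000e-02,  2.00000e-04,  8.77499e+01]), np.int64(203))
w15 bench (array([-5.00e-04,  1.00e-04,  5.15e-01]), np.int64(14402))
   cap base (array([-1.40000e-02, -5.60000e-03,  7.38737e+01]), np.int64(493))
   jaw (array([-1.85000e-02, -2.30000e-03,  8.77246e+01]), np.int64(209))
```

The bench is flat in both views. The riser is tilted about 0.6° (+x end high) and the cap about -0.8° (-x end high). That's within tolerance but not fully seated all round, so I'll press the jaw tops with the fingertips near each end.

Call:
drive_tool --rows '[{"tx": -2,"ty": 0.03,"tz": 0,"ax": 0,"ay": 0,"az": 0,"claw": 3.7},{"tx": -1.94,"ty": 0,"tz": 2,"ax": 0,"ay": 0,"az": 0,"claw": 3.7},{"tx": 0,"ty": 0,"tz": 3,"ax": 0,"ay": 0,"az": 0,"claw": 3.7},{"tx": 0,"ty": 0,"tz": 3,"ax": 0,"ay": 0,"az": 0,"claw": 3.7},{"tx": 0,"ty": 0,"tz": 3,"ax": 0,"ay": 0,"az": 0,"claw": 3.7},{"tx": 0,"ty": 0,"tz": 0,"ax": 0,"ay": 0,"az": 0,"claw": 3.7},{"tx": 0,"ty": 0,"tz": 0,"ax": 0,"ay": 0,"az": 0,"claw": 3.7},{"tx": 0,"ty": 0,"tz": 0,"ax": 0,"ay": 0,"az": 0,"claw": 3.7}]'

```text
time_s: 28.32
tcp_pos: [0.5695, -0.2325, 0.1099]
ee_rot: [[-0.96, -0.28, 0.001], [-0.28, 0.96, -0.001], [-0.0, -0.002, -1.0]]
wrist_force: [0.4, -0.6, 0.6]
gripper_width: 0.485
gripper_force: 0.0
```

```bash
cat > press.py <<'E'
from h import *
for i in range(3): capture('top')
s=sense();th=np.radians(16.2);R2=np.array([[np.cos(th),-np.sin(th)],[np.sin(th),np.cos(th)]])
print('tip in plate axes mm',((s['tcp_pos'][:2]-[.5758,-.2303])@R2*1e3).round(2),s['tcp_pos'][2],s['wrist_force'].round(1),s['gripper_width'],s['time_s'],s['ee_rot'][:,2].round(4))
E
python3 press.py
```

```text
tip in plate axes mm [-6.87 -0.28] 0.1109729346143235 [0.2 0.1 0.3] 0.4321411822263509 28.4667 [ 0.0029 -0.0011 -1.    ]
```

Call:
drive_tool --rows '[{"tx": 0.3,"ty": 0.03,"tz": 1,"ax": 0,"ay": 0,"az": 0,"claw": 3.7},{"tx": 0,"ty": 0,"tz": 1,"ax": 0,"ay": 0,"az": 0,"claw": 3.7},{"tx": 0,"ty": 0,"tz": 0.2,"ax": 0,"ay": 0,"az": 0,"claw": 3.7},{"tx": 0,"ty": 0,"tz": 0.2,"ax": 0,"ay": 0,"az": 0,"claw": 3.7},{"tx": 0,"ty": 0,"tz": 0.2,"ax": 0,"ay": 0,"az": 0,"claw": 3.7},{"tx": 0,"ty": 0,"tz": 0.2,"ax": 0,"ay": 0,"az": 0,"claw": 3.7},{"tx": 0,"ty": 0,"tz": 0,"ax": 0,"ay": 0,"az": 0,"claw": 3.7},{"tx": 0,"ty": 0,"tz": 0,"ax": 0,"ay": 0,"az": 0,"claw": 3.7}]'

```text
time_s: 29.13
tcp_pos: [0.5648, -0.2328, 0.0807]
ee_rot: [[-0.96, -0.279, -0.001], [-0.279, 0.96, -0.0], [0.001, 0.0, -1.0]]
wrist_force: [-0.2, 0.7, 0.2]
gripper_width: 0.425
gripper_force: 0.0
```

```bash
python3 press.py
```

```text
tip in plate axes mm [-11.24   0.66] 0.08093768569552663 [-0.7  1.1  0.1] 0.4259699101722571 29.2833 [-7.e-04 -2.e-04 -1.e+00]
```

Call:
drive_tool --rows '[{"tx": 0,"ty": 0,"tz": 0.1,"ax": 0,"ay": 0,"az": 0,"claw": 3.7},{"tx": 0,"ty": 0,"tz": 0.1,"ax": 0,"ay": 0,"az": 0,"claw": 3.7},{"tx": 0,"ty": 0,"tz": 0.1,"ax": 0,"ay": 0,"az": 0,"claw": 3.7},{"tx": 0,"ty": 0,"tz": 0,"ax": 0,"ay": 0,"az": 0,"claw": 3.7},{"tx": 0,"ty": 0,"tz": 0,"ax": 0,"ay": 0,"az": 0,"claw": 3.7}]'

```text
time_s: 29.7
tcp_pos: [0.5645, -0.2328, 0.0776]
ee_rot: [[-0.96, -0.279, -0.001], [-0.279, 0.96, -0.0], [0.001, 0.0, -1.0]]
wrist_force: [0.5, -0.3, -0.0]
gripper_width: 0.426
gripper_force: 0.0
```

```bash
python3 press.py; python3 - <<'E'
from h import *
s,p,d=look('w16',(140,270,240,400),4.5)
C,_=wcloud('w16');P=C.reshape(-1,3);P=P[np.isfinite(P).all(1)]
th=np.radians(16.2);R2=np.array([[np.cos(th),-np.sin(th)],[np.sin(th),np.cos(th)]])
q=(P[:,:2]-[.5758,-.2303])@R2*1e3;z=P[:,2]*1e3
for x,y in [(-31,-18),(-31,0),(-31,18),(-20,-20),(-20,20),(-18,-20),(-18,20),(-18,0)]:
    k=np.hypot(q[:,0]-x,q[:,1]-y)<2.5;print((x,y),k.sum(),np.percentile(z[k],[10,50,90]).round(1) if k.any() else '')
E
```

```text
tip in plate axes mm [-11.38   0.71] 0.07774127399188618 [-0.4 -0.2  0. ] 0.4243622886771672 29.85 [-1.1e-03 -1.0e-04 -1.0e+00]
29.85 [ 0.5647 -0.2328  0.0777] [[-0.9603, -0.279, -0.0011], [-0.279, 0.9603, -0.0001], [0.0011, 0.0002, -1.0]] [-0.38 -0.15  0.04] 0.4243622886771672
(-31, -18) 82 [ 73.9  74.9 223.7]
(-31, 0) 45 [73.3 74.  74.8]
(-31, 18) 78 [ 73.7  74.8 213.5]
(-20, -20) 406 [ 79.8 116.1 135.2]
(-20, 20) 356 [ 78.5 114.9 133.9]
(-18, -20) 142 [ 80.3  88.9 129.6]
(-18, 20) 141 [ 86.4 105.2 129.2]
(-18, 0) 44 [73.4 74.1 74.5]
```

```bash
python3 - <<'E'
from h import *
C=cloud(np.load('pics/w16.npy'))[120:264].reshape(-1,3)*1e3
k=(abs(C[:,0])<14)&(abs(C[:,1])<45)&(C[:,2]<15)&(C[:,2]>-100)
Q=C[k]
for y in range(-42,43,4):
    g=Q[abs(Q[:,1]-y)<2]
    if len(g): print(y,len(g),'tool z',np.percentile(g[:,2],[1,50,99]).round(1),'x',np.percentile(g[:,0],[1,99]).round(1))
E
```

```text
-30 72 tool z [-64.3 -59.5 -49. ] x [10.5 11.7]
-26 297 tool z [-64.2 -46.5   4.6] x [ 7.1 12.2]
-22 440 tool z [-62.  -34.3   4.7] x [-4.4 13.5]
-18 553 tool z [-59.2 -10.6   4.5] x [-13.2  13.4]
-14 306 tool z [-9.  -5.6  4.3] x [-13.7  13.5]
-10 279 tool z [-5.3 -1.9  4.4] x [-13.4  13.6]
-6 241 tool z [-1.1  2.1  4.7] x [-13.4  13.5]
-2 233 tool z [2.4 3.7 5. ] x [-13.5  13.4]
2 259 tool z [1.1 3.6 5. ] x [-13.6  13.7]
6 264 tool z [-2.4  0.5  4.6] x [-13.4  13.4]
10 285 tool z [-6.5 -3.5  4.5] x [-13.8  13.6]
14 314 tool z [-10.9  -7.3   4.4] x [-13.7  13.5]
18 571 tool z [-60.2 -11.3   4.6] x [-12.9  13.2]
22 395 tool z [-63.7 -38.3   4.5] x [ 5.1 13.4]
26 243 tool z [-64.1 -49.6 -23. ] x [10.5 11.9]
30 55 tool z [-64.6 -60.4 -49.5] x [10.4 11.8]
```

Call:
drive_tool --rows '[{"tx": 0,"ty": -0.07,"tz": 0.1,"ax": 0,"ay": 0,"az": 0,"claw": 3.7},{"tx": 0,"ty": 0,"tz": 0.1,"ax": 0,"ay": 0,"az": 0,"claw": 3.7},{"tx": 0,"ty": 0,"tz": 0.1,"ax": 0,"ay": 0,"az": 0,"claw": 3.7},{"tx": 0,"ty": 0,"tz": 0.1,"ax": 0,"ay": 0,"az": 0,"claw": 3.7},{"tx": 0,"ty": 0,"tz": 0,"ax": 0,"ay": 0,"az": 0,"claw": 3.7},{"tx": 0,"ty": 0,"tz": 0,"ax": 0,"ay": 0,"az": 0,"claw": 3.7}]'

```text
time_s: 30.4
tcp_pos: [0.5648, -0.2335, 0.0736]
ee_rot: [[-0.96, -0.279, -0.001], [-0.279, 0.96, -0.0], [0.001, 0.0, -1.0]]
wrist_force: [0.6, -0.3, -0.8]
gripper_width: 0.422
gripper_force: 0.0
```

```bash
python3 press.py
```

```text
tip in plate axes mm [-11.37  -0.02] 0.07376389868116578 [-0.7 -0.   0.5] 0.4311439069808585 30.55 [-1.e-03 -2.e-04 -1.e+00]
```

Call:
drive_tool --rows '[{"tx": 0,"ty": 0,"tz": 0.1,"ax": 0,"ay": 0,"az": 0,"claw": 3.7},{"tx": 0,"ty": 0,"tz": 0.1,"ax": 0,"ay": 0,"az": 0,"claw": 3.7},{"tx": 0,"ty": 0,"tz": 0.1,"ax": 0,"ay": 0,"az": 0,"claw": 3.7},{"tx": 0,"ty": 0,"tz": 0.1,"ax": 0,"ay": 0,"az": 0,"claw": 3.7},{"tx": 0,"ty": 0,"tz": 0.1,"ax": 0,"ay": 0,"az": 0,"claw": 3.7},{"tx": 0,"ty": 0,"tz": 0,"ax": 0,"ay": 0,"az": 0,"claw": 3.7},{"tx": 0,"ty": 0,"tz": 0,"ax": 0,"ay": 0,"az": 0,"claw": 3.7}]'

```text
time_s: 31.13
tcp_pos: [0.5648, -0.2335, 0.0686]
ee_rot: [[-0.96, -0.279, -0.001], [-0.279, 0.96, -0.0], [0.001, 0.0, -1.0]]
wrist_force: [0.4, -0.2, -0.6]
gripper_width: 0.423
gripper_force: 0.0
```

```bash
python3 press.py
```

```text
tip in plate axes mm [-1.137e+01  1.000e-02] 0.06877254822334425 [-0.6 -0.4  0. ] 0.42377814325165125 31.2833 [-1.e-03 -2.e-04 -1.e+00]
```

```bash
python3 - <<'E'
from h import *
s,p,d=look('w17')
C=cloud(d)[120:264].reshape(-1,3)*1e3
Q=C[(abs(C[:,0])<40)&(abs(C[:,1])<45)&(C[:,2]<30)&(C[:,2]>-100)]
for y in range(-32,33,4):
    g=Q[abs(Q[:,1]-y)<2]
    print(y,[(z,int((abs(g[:,2]-z)<2.5).sum()),np.round(np.median(g[abs(g[:,2]-z)<2.5][:,0])) if (abs(g[:,2]-z)<2.5).any() else '') for z in (-60,-40,-25,-20,-15,-10,-5,0,5)])
cv2.imwrite('pics/x.png',p[:,:,::-1])
h=cv2.cvtColor(p,cv2.COLOR_RGB2GRAY)
for v in range(150,262,7): print(v,h[v,256:386:5].tolist())
E
```

```text
31.2833 [ 0.5649 -0.2335  0.0688] [[-0.9603, -0.2791, -0.001], [-0.2791, 0.9603, -0.0002], [0.001, 0.0001, -1.0]] [-0.63 -0.4   0.04] 0.42377814325165125
-32 [(-60, 12, np.float64(11.0)), (-40, 0, ''), (-25, 0, ''), (-20, 0, ''), (-15, 0, ''), (-10, 0, ''), (-5, 0, ''), (0, 0, ''), (5, 0, '')]
-28 [(-60, 46, np.float64(11.0)), (-40, 15, np.float64(11.0)), (-25, 7, np.float64(11.0)), (-20, 0, ''), (-15, 0, ''), (-10, 0, ''), (-5, 0, ''), (0, 0, ''), (5, 0, '')]
-24 [(-60, 47, np.float64(11.0)), (-40, 32, np.float64(11.0)), (-25, 26, np.float64(11.0)), (-20, 10, np.float64(9.0)), (-15, 11, np.float64(9.0)), (-10, 9, np.float64(9.0)), (-5, 96, np.float64(16.0)), (0, 10, np.float64(25.0)), (5, 8, np.float64(25.0))]
-20 [(-60, 33, np.float64(10.0)), (-40, 46, np.float64(9.0)), (-25, 37, np.float64(6.0)), (-20, 84, np.float64(2.0)), (-15, 20, np.float64(9.0)), (-10, 25, np.float64(9.0)), (-5, 170, np.float64(18.0)), (0, 16, np.float64(25.0)), (5, 12, np.float64(25.0))]
-16 [(-60, 0, ''), (-40, 0, ''), (-25, 0, ''), (-20, 164, np.float64(-3.0)), (-15, 105, np.float64(2.0)), (-10, 15, np.flo
[... 3927 characters left out ...]
129, 131, 120, 108, 110, 109, 109, 108, 107, 94, 95, 132, 136, 131]
227 [115, 125, 132, 125, 34, 107, 108, 102, 111, 168, 167, 215, 238, 241, 198, 191, 120, 121, 117, 106, 109, 117, 30, 132, 128, 124]
234 [125, 120, 118, 27, 31, 42, 43, 125, 109, 109, 120, 118, 130, 133, 122, 121, 119, 122, 120, 135, 40, 41, 29, 41, 129, 125]
241 [115, 120, 120, 35, 40, 47, 36, 130, 118, 119, 120, 119, 130, 130, 121, 122, 120, 119, 119, 135, 38, 39, 31, 28, 135, 130]
248 [118, 77, 29, 29, 40, 42, 36, 130, 119, 119, 122, 118, 126, 130, 116, 183, 120, 120, 121, 136, 37, 41, 40, 25, 26, 122]
255 [32, 32, 27, 41, 42, 37, 35, 129, 120, 120, 119, 119, 124, 130, 123, 114, 121, 120, 122, 140, 40, 36, 39, 35, 28, 29]
```

Call:
drive_tool --rows '[{"tx": 0,"ty": 0,"tz": 0.15,"ax": 0,"ay": 0,"az": 0,"claw": 3.7},{"tx": 0,"ty": 0,"tz": 0.15,"ax": 0,"ay": 0,"az": 0,"claw": 3.7},{"tx": 0,"ty": 0,"tz": 0.15,"ax": 0,"ay": 0,"az": 0,"claw": 3.7},{"tx": 0,"ty": 0,"tz": 0,"ax": 0,"ay": 0,"az": 0,"claw": 3.7},{"tx": 0,"ty": 0,"tz": 0,"ax": 0,"ay": 0,"az": 0,"claw": 3.7}]'

```text
time_s: 31.75
tcp_pos: [0.5649, -0.2335, 0.0645]
ee_rot: [[-0.96, -0.279, -0.001], [-0.279, 0.96, -0.0], [0.001, -0.0, -1.0]]
wrist_force: [-0.8, 0.7, 2.1]
gripper_width: 0.424
gripper_force: 1.2
```

```bash
python3 press.py
```

```text
tip in plate axes mm [-11.33  -0.08] 0.06448285247034864 [-0.8  0.2  3.4] 0.42786626054604576 31.9 [-8.e-04 -3.e-04 -1.e+00]
```

Contact found. Press to about 20 N.

Call:
drive_tool --rows '[{"tx": 0,"ty": 0,"tz": 0.15,"ax": 0,"ay": 0,"az": 0,"claw": 3.7},{"tx": 0,"ty": 0,"tz": 0.15,"ax": 0,"ay": 0,"az": 0,"claw": 3.7},{"tx": 0,"ty": 0,"tz": 0.15,"ax": 0,"ay": 0,"az": 0,"claw": 3.7},{"tx": 0,"ty": 0,"tz": 0,"ax": 0,"ay": 0,"az": 0,"claw": 3.7},{"tx": 0,"ty": 0,"tz": 0,"ax": 0,"ay": 0,"az": 0,"claw": 3.7},{"tx": 0,"ty": 0,"tz": 0,"ax": 0,"ay": 0,"az": 0,"claw": 3.7}]'

```text
time_s: 32.4
tcp_pos: [0.565, -0.2336, 0.0643]
ee_rot: [[-0.96, -0.28, 0.0], [-0.28, 0.96, -0.002], [0.0, -0.002, -1.0]]
wrist_force: [-6.9, 4.4, 21.8]
gripper_width: 0.426
gripper_force: 10.9
```

```bash
python3 press.py
```

```text
tip in plate axes mm [-11.23  -0.2 ] 0.06429921975007216 [-7.1  4.1 21.8] 0.42830364402097004 32.55 [ 3.0e-04 -1.6e-03 -1.0e+00]
```

Call:
drive_tool --rows '[{"tx": 0,"ty": 0,"tz": -0.8,"ax": 0,"ay": 0,"az": 0,"claw": 3.7},{"tx": 0,"ty": 0,"tz": -0.8,"ax": 0,"ay": 0,"az": 0,"claw": 3.7},{"tx": -1.1,"ty": 0,"tz": 0,"ax": 0,"ay": 0,"az": 0,"claw": 3.7},{"tx": -1.1,"ty": 0,"tz": 0,"ax": 0,"ay": 0,"az": 0,"claw": 3.7},{"tx": 0,"ty": 0,"tz": 0,"ax": 0,"ay": 0,"az": 0,"claw": 3.7},{"tx": 0,"ty": 0,"tz": 0.8,"ax": 0,"ay": 0,"az": 0,"claw": 3.7},{"tx": 0,"ty": 0,"tz": 0.4,"ax": 0,"ay": 0,"az": 0,"claw": 3.7},{"tx": 0,"ty": 0,"tz": 0.2,"ax": 0,"ay": 0,"az": 0,"claw": 3.7},{"tx": 0,"ty": 0,"tz": 0,"ax": 0,"ay": 0,"az": 0,"claw": 3.7},{"tx": 0,"ty": 0,"tz": 0,"ax": 0,"ay": 0,"az": 0,"claw": 3.7}]'

```text
time_s: 33.38
tcp_pos: [0.5866, -0.2271, 0.0643]
ee_rot: [[-0.96, -0.28, 0.0], [-0.28, 0.96, -0.001], [-0.0, -0.001, -1.0]]
wrist_force: [-4.1, 4.6, 16.2]
gripper_width: 0.426
gripper_force: 7.9
```

```bash
python3 press.py
```

```text
tip in plate axes mm [11.24  0.11] 0.06434961414133075 [-3.2  4.  15.4] 0.4278957673311816 33.5333 [ 6.e-04 -8.e-04 -1.e+00]
```

Contact height is the same at both ends (64.3 mm at 15–20 N), so the cap is level and firmly home. Lift clear, check and hand in.

Call:
drive_tool --rows '[{"tx": 0,"ty": 0,"tz": -1,"ax": 0,"ay": 0,"az": 0,"claw": 3.7},{"tx": 0,"ty": 0,"tz": -3,"ax": 0,"ay": 0,"az": 0,"claw": 3.7},{"tx": 0,"ty": 0,"tz": -3,"ax": 0,"ay": 0,"az": 0,"claw": 3.7},{"tx": 0,"ty": 0,"tz": -3,"ax": 0,"ay": 0,"az": 0,"claw": 3.7},{"tx": 2,"ty": 0,"tz": -3,"ax": 0,"ay": 0,"az": 0,"claw": 3.7},{"tx": 4,"ty": 0,"tz": -3,"ax": 0,"ay": 0,"az": 0,"claw": 3.7},{"tx": 0,"ty": 0,"tz": 0,"ax": 0,"ay": 0,"az": 0,"claw": 3.7},{"tx": 0,"ty": 0,"tz": 0,"ax": 0,"ay": 0,"az": 0,"claw": 3.7},{"tx": 0,"ty": 0,"tz": 0,"ax": 0,"ay": 0,"az": 0,"claw": 3.7}]'

```text
time_s: 34.28
tcp_pos: [0.5343, -0.242, 0.2155]
ee_rot: [[-0.96, -0.278, -0.003], [-0.278, 0.96, 0.001], [0.002, 0.002, -1.0]]
wrist_force: [-0.1, -0.7, -0.3]
gripper_width: 0.428
gripper_force: 0.0
```

```bash
python3 - <<'E'
from h import *
look('w18')
th=np.radians(16.2);R2=np.array([[np.cos(th),-np.sin(th)],[np.sin(th),np.cos(th)]])
C,_=wcloud('w18');P=C.reshape(-1,3);P=P[np.isfinite(P).all(1)];q=(P[:,:2]-[.5758,-.2303])@R2*1e3;z=P[:,2]*1e3
ins=(abs(q[:,0])<42)&(abs(q[:,1])<30)
for h,b in((73,'base'),(87,'jaw')):
    k=ins&(abs(z-h)<2.5);print(b,k.sum(),cv2.minAreaRect(q[k].astype(np.float32)),np.median(z[k]))
print('z',[(x,y,np.median(z[np.hypot(q[:,0]-x,q[:,1]-y)<3.5]).round(1)) for x,y in [(-31,-18),(-31,18),(27,-18),(24,8),(-15,-20),(-15,20),(12,-20),(12,20)]])
E
```

```text
34.2833 [ 0.5343 -0.242   0.2155] [[-0.9605, -0.2783, -0.0028], [-0.2783, 0.9605, 0.0009], [0.0025, 0.0017, -1.0]] [-0.09 -0.66 -0.33] 0.4278048373933394
base 1338 ((-0.7848320007324219, 0.32743263244628906), (47.52792739868164, 72.61833190917969), 89.91465759277344) 72.86855680686546
jaw 620 ((-0.8448410034179688, 0.04675102233886719), (40.311729431152344, 48.075294494628906), 0.37535354495048523) 86.47129980395249
z [(-31, -18, np.float64(73.6)), (-31, 18, np.float64(73.6)), (27, -18, np.float64(73.0)), (24, 8, np.float64(72.8)), (-15, -20, np.float64(86.8)), (-15, 20, np.float64(86.7)), (12, -20, np.float64(86.7)), (12, 20, np.float64(86.6))]
```

Jaw tops are now level at 86.7 mm (they were 87.5–88.2; nominal 86 plus 0.5–0.7 mm camera bias). Both blocks are home, so I'm handing in.

```bash
python3 -c "
from station import *
print(finish_job())"
```

```text
the job is handed in; nothing more can be done
None
```

The bar support is built and handed in at 34.3 s of the 64 s allowed: riser pressed home on the plate, V-topped cap pressed home on the riser, cut corners aligned. The hand-in gave no verdict; I never touched the bolt, nipple or tape knowingly, but did not re-measure them.

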